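# Load the plaque blanks on the carving machine's indexing table

## Task

Load every plaque blank on the bench onto the carving machine's turntable, one to a station: nudge it until its hole drops over the locating pin, plain end outwards, then press that end down past the spring roller until it snaps flat. Turn the table by its pegs, letting it click into a detent, so that the walnut blank finishes under the cutter. Do not bump the cutter head or shift the other things on the bench.

Things in the scene. Friction and masses are not known exactly. Their poses are not given: they have to be found in the camera images.
- walnut_mid (a point): Centre of the dark walnut plaque blank, always there: flat board 100 x 56 x 12 mm, same both ways up, 25 to 60 g, lying on the bench left or right of the machine. x axis along its length from the hole end to the plain end, z through its thickness. A 14 mm hole goes through it on the centre line at x = -34 mm; plain end at x = +50 mm
- lime0_mid (a point): Centre of pale limewood blank 0: same board, hole and axes as the walnut one. Two or all three pale blanks are there; an absent one reads None
- lime1_mid (a point): Centre of pale limewood blank 1: same board, hole and axes as the walnut one. Two or all three pale blanks are there; an absent one reads None
- lime2_mid (a point): Centre of pale limewood blank 2: same board, hole and axes as the walnut one. Two or all three pale blanks are there; an absent one reads None
- turntable (a joint): Angle of the round turntable (316 mm across, top face 65 mm above the bench), rad, anticlockwise from above, endless. A spring plunger holds it at every quarter turn (0, +-1.571, 3.142..): pulled in from within 0.07 rad, breaks out at about 5 N at a peg; between detents light friction holds it. Starts within 0.6 rad of 0. In a detent one station is at the front, one under the cutter
- axis (a point): Fixed point on the turntable's axis, at its top face. x axis points to the machine's rear, where column and cutter stand; -x is the front, on the robot's side, where blanks are loaded; z up. The green base below is 320 mm wide, 36 mm high, from 165 mm in front of the axis to 240 mm behind
- under_cutter (a point): Fixed point below the cutter tip, 84 mm behind the turntable's axis and 6 mm above its top face: where the middle of the walnut blank must end
- seat0 (a point): Station 0, turning with the table: where the middle of a seated blank lies, 84 mm from the axis, 6 mm above the table top; x axis straight outwards, z up. Pin of every station: steel, at x = -34 mm (inwards of here), 10 mm thick, coned tip, 11.5 mm tall. The blank's hole has 2 mm play on it all round
- seat1 (a point): Station 1, turning with the table: where the middle of a seated blank lies, 84 mm from the axis, 6 mm above the table top; x axis straight outwards, z up. Spring catch of every station: white roller 16 mm thick, 30 mm wide, lying across at x = +55 mm, its axis 16.5 mm and top 24.5 mm above the table top; it yields up to 9 mm outwards
- seat2 (a point): Station 2, turning with the table: where the middle of a seated blank lies, 84 mm from the axis, 6 mm above the table top; x axis straight outwards, z up. Seating: with the hole on the pin the plain end first rests up on the roller, blank tilted about 14 degrees; 6 to 10 N downwards near that end snaps it flat under the roller, which pushes it inwards by the play
- seat3 (a point): Station 3, turning with the table: where the middle of a seated blank lies, 84 mm from the axis, 6 mm above the table top; x axis straight outwards, z up. A seated blank lies flat on the table, its x axis along this one, the roller over its outer top edge
- peg0 (a point): Turning peg 0, turning with the table: upright round black peg 20 mm thick, 50 mm tall above the table top, 122 mm from the axis, half-way between stations 0 and 1. The point is on its axis, 10 mm below its top
- peg1 (a point): Turning peg 1, turning with the table: upright round black peg 20 mm thick, 50 mm tall above the table top, 122 mm from the axis, half-way between stations 1 and 2. The point is on its axis, 10 mm below its top
- peg2 (a point): Turning peg 2, turning with the table: upright round black peg 20 mm thick, 50 mm tall above the table top, 122 mm from the axis, half-way between stations 2 and 3. The point is on its axis, 10 mm below its top
- peg3 (a point): Turning peg 3, turning with the table: upright round black peg 20 mm thick, 50 mm tall above the table top, 122 mm from the axis, half-way between stations 3 and 0. The point is on its axis, 10 mm below its top
- head: Fixed motor head with the cutter above the rear station: motor 44 mm across, its foot 75 mm, collet nose 57 mm and cutter tip 37 mm above the table top; the column, 110 mm wide and 325 mm tall, stands 160 mm behind the turntable's axis. The origin lies on the bench below that axis. Not to be bumped
- mallet: Bystander: round wooden carver's mallet standing head-down, 86 mm across, 235 mm tall. Origin: centre of its underside
- wax_tin: Bystander: yellow wax tin, 72 mm across, 42 mm tall. Origin: centre of its underside
- sanding_block: Bystander: cork sanding block 110 x 64 x 36 mm. Origin: centre of its underside
- dust_brush: Bystander: wooden hand brush, about 225 mm long, 38 mm tall. Origin: centre of its underside about the middle of its length
- carved_slab: Bystander: big pale slab with carved facets, 170 x 130 x 54 mm. Origin: centre of its underside
- gouge_a: Bystander: gouge lying on the canvas tool roll, about 230 mm long. Origin: centre of its underside
- gouge_b: Bystander: gouge lying on the canvas tool roll, about 230 mm long. Origin: centre of its underside
Not all that is in view belongs to the job. What is shaped like the part that bears lime1_mid but yellow is not meant.

How it is judged:
By the outcome, as a careful person would: the job done as asked, in the order asked, and still so for the second after the job is handed in, with the robot touching nothing.
Of lime0, lime1, lime2 only 2 to 3 are there at a start; the rules pass over those that are not, and their reading is None.
At some moment in a run one of walnut, lime0, lime1, lime2 may be knocked a few centimetres aside while the robot is not near it.
Once in a run the grip may slacken for a moment while it holds something.
It also fails if it takes over 210 s, if anything falls off the work surface, if the arm or the gripper's body presses on something with over 40 N, if the wrist force passes 120 N, or if a joint passes its speed limit or range.

## Robot

A 6-joint arm with a two-finger parallel gripper is mounted at the origin on the work surface. World frame = base frame: x ahead of the robot, y to its left, z up, the work surface at z = 0. Lengths are in m, angles in degrees, forces in N, time in s.
With the tool pointing down it reaches from about 0.375 to 0.9 m from the base axis. Payload 3.1 kg.
Tool frame: the origin (TCP) lies at the very end of the fingers, on their centre line; the grasp point (between the pads) lies 19 mm behind it; z points along the fingers, y is the line along which they close (so a half turn about z gives the same grasp; the last joint's range is limited). The gripper opens to 87 mm and grips with 3 to 60 N. Pads are 19 mm wide; open, the fingers measure 117 mm over their backs; the gripper's body (75 mm by 190 mm) begins 51 mm behind the grasp point.
Start: joints at [58.184, 30.224, 82.088, -0, 67.689, -10.227], TCP at [0.23, 0.581, 0.223] pointing down, gripper open.
Joint ranges: [-176.69, 176.69], [-43.24, 126.21], [12.49, 139.97], [-82, 262], [0, 151.66], [-163.58, 163.58]. Speed limits (degrees/s): [159.86, 159.86, 180, 180, 180, 180].

## Interface

Orientations are given as [roll, pitch, yaw] about the fixed x, y, z axes, in that order (R = Rz(yaw) Ry(pitch) Rx(roll)).
In Python, from station import r gives the robot as it stands. The module is installed in compiled form; this text tells all that it offers.
- The arm moves only by the tool arm_command, never from a script. Its argument "series" is a list of rows, each an object with "translation": the shift along the tool's x, y, z in mm, a list of three; "spin": the turn about the tool's z in degrees. In form: [{"translation": [tx, ty, tz], "spin": spin}, ...]. A call has 1 to 5 rows; each row shifts and turns the commanded pose from where the row before left it, along the tool's axes as they then stand; what a row does not reach is not made up. A row lasts 1/8 s, in which the tool goes at most 62.5 mm and 10.7 degrees, less where a joint would pass 70% of its speed; a pose out of reach is approached as far as the arm can. A call with a gripper value outside its range is refused whole. "fingers" is the opening, from 0 (shut) to 1 (fully open), set as the call begins (left out, the last holds). The fingers move at their own pace and stop on an object; "newtons" is the grip in N (left out, the last holds). Time passes only in rows, so rows that do not move let the fingers close. It gives the time, the measured TCP pose, the force, the opening and the grip force at its end, in the units of the state.
- r.get_state(): the state, without advancing time (a new reading comes with each control period).
- r.camera(name): name is "scene" or "top" or "wrist"; returns a dict with "frame" (480x640x3 uint8, red, green, blue), "z_map" (480x640 float32, m along the optical axis (not along the pixel's ray), 0 where there is no reading), "camera_matrix" (3x3 intrinsics, pixels), "k1" (the pictures are not rectified: a ray, as slopes to the right and down, at radius r is drawn at 1 + k1 r^2 times it, then the intrinsics apply), "T" (4x4, takes a point from camera to world coordinates). Camera axes: x right, y down, z forward; pixel columns grow to the right and rows downward; lengths in m; the calibration is good to about 2 mm. A picture is of the moment at which its call begins.
- r.job_done(): hands the job in; it is judged then, once.
The state is a dict: "t": time; "joint_pos": joint angles; "joint_vel": joint speeds; "joint_efforts": joint torques, N m; "position": TCP position; "tcp_rot": TCP orientation; "force": force on the tool from outside, world axes, zero at the start; "moment": the same for the moment, N m; "opening": opening from 0.0 (shut) to 1.0 (fully open); "grasp_force": force on a finger pad.
Only numpy, scipy, OpenCV 4.12 (cv2) and the standard library are available. Lean on these libraries where they do the work, as an engineer would, in place of code of your own. Each camera call takes 0.05 s, during which the arm holds its last target. There are 200 camera calls.

## Working session

There is one attempt and no reset: what is moved stays moved. The work goes in short steps, Python scripts to look and compute and a tool call to move; the robot and the scene stay as the last step left them, time stands still between calls to the robot, and variables do not carry over. Pictures are saved under pics/ and viewed, at most 14 in all, crops included, and the job is handed in when it is done.

Besides the shell and the picture viewer there is one more tool, called after ">>>" as name(argument=value, ...), one argument or row to a line, values as JSON. arm_command: Moves the arm, as the interface text tells. Its arguments: {"type":"object","properties":{"series":{"type":"array","items":{"type":"object","properties":{"translation":{"type":"array","items":{"type":"number"}},"spin":{"type":"number"}}}},"fingers":{"type":"number"},"newtons":{"type":"number"}},"required":["series"]}

```bash
mkdir -p pics; cat > h.py <<'E'
import numpy as np, cv2
from station import r
def snap(n,f):
    c=r.camera(n); cv2.imwrite('pics/'+f+'.png',c['frame'][:,:,::-1]); np.savez('pics/'+f+'.npz',**{k:c[k] for k in c}); return c
def load(f): return np.load('pics/'+f+'.npz')
def rays(c,uv):
    K=c['camera_matrix']; k=float(c['k1'])
    d=np.stack([(uv[...,0]-K[0,2])/K[0,0],(uv[...,1]-K[1,2])/K[1,1]],-1)
    s=d.copy()
    for _ in range(15): s=d/(1+k*(s**2).sum(-1,keepdims=True))
    return np.concatenate([s,np.ones_like(s[...,:1])],-1)
def pt(c,u,v,z=None):
    "world point of a pixel: by depth, or on the plane z"
    R=rays(c,np.array([u,v],float)); T=c['T']; 
    if z is None: s=float(c['z_map'][int(v),int(u)])
    else: s=(z-T[2,3])/(T[:3,:3]@R)[2]
    return T[:3,:3]@(R*s)+T[:3,3]
def cloud(c):
    u,v=np.meshgrid(np.arange(640),np.arange(480)); R=rays(c,np.stack([u,v],-1).astype(float))
    return (R*c['z_map'][...,None])@c['T'][:3,:3].T+c['T'][:3,3]
E
python3 - <<'E'
from h import *
for n in('scene','top','wrist'):
    c=snap(n,n+'0'); print(n,c['T'].round(3).tolist())
print(r.get_state())
E
```

```text
scene [[-0.88, 0.328, -0.342, 1.129], [0.474, 0.615, -0.631, 1.207], [0.003, -0.717, -0.697, 1.389], [0.0, 0.0, 0.0, 1.0]]
top [[-0.022, -0.993, 0.114, 0.264], [-1.0, 0.021, -0.011, 0.043], [0.008, -0.115, -0.993, 1.92], [0.0, 0.0, 0.0, 1.0]]
wrist [[0.368, 0.889, 0.274, 0.155], [0.93, -0.35, -0.111, 0.61], [-0.003, 0.295, -0.955, 0.384], [0.0, 0.0, 0.0, 1.0]]
{'t': 0.15, 'joint_pos': array([ 5.81808934e+01,  3.02663302e+01,  8.21385526e+01,  3.55849871e-05,
        6.76889564e+01, -1.02269116e+01]), 'joint_vel': array([ 0.1012815 , -0.24375122, -0.20013763,  0.01804656,  0.04880661,
       -0.07647039]), 'joint_efforts': array([ 4.69070728e-04, -4.40429592e+01, -1.76841813e+01,  6.33040024e-02,
        5.52677689e-02, -9.11337293e-05]), 'position': array([0.22967313, 0.58068014, 0.22180611]), 'tcp_rot': array([-1.79907658e+02, -1.66932336e-02,  1.58407778e+02]), 'force': array([-0.13933052,  0.2851409 ,  0.64506571]), 'moment': array([-0.01502782,  0.0057682 ,  0.02395435]), 'grasp_force': 0.0, 'opening': 1.0016617378699817}
```

View pics/top0.png

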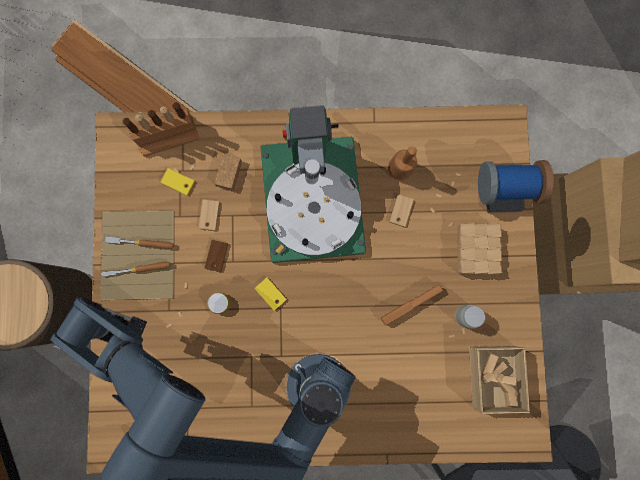

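View pics/scene0.png

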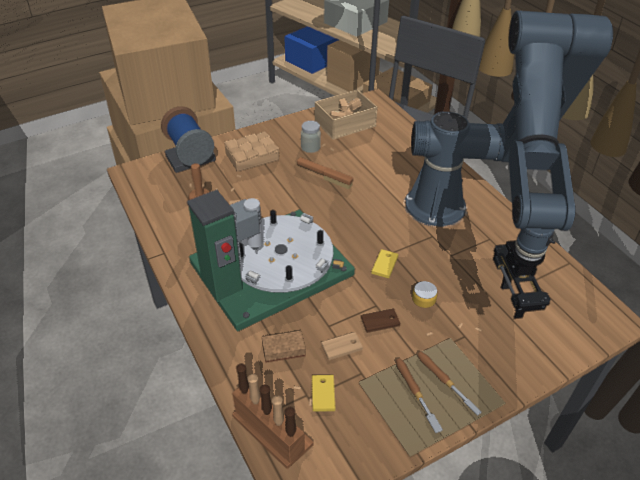

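The top view shows pale blanks at (209,215) and (402,210), and the walnut at (217,256). The yellow boards at (178,181) and (270,293) have the same shape but are not meant. The turntable is centred at about (314,207). I'll check this in one enlarged crop.

```bash
python3 - <<'E'
from h import *
i=cv2.imread('pics/top0.png')[135:310,160:425]
cv2.imwrite('pics/crop1.png',cv2.resize(i,None,fx=3,fy=3,interpolation=cv2.INTER_CUBIC))
c=load('top0')
for n,u,v,z in(('limeL',209,215,.012),('limeR',402,210,.012),('wal',217,256,.012),('axis',314,207,.065)): print(n,pt(c,u,v,z).round(3),pt(c,u,v).round(3))
E
```

```text
limeL [0.577 0.358 0.012] [0.578 0.358 0.01 ]
limeR [ 0.581 -0.3    0.012] [ 0.581 -0.3    0.01 ]
wal [0.437 0.331 0.012] [0.437 0.331 0.014]
axis [0.588 0.001 0.065] [0.588 0.002 0.07 ]
```

View pics/crop1.png

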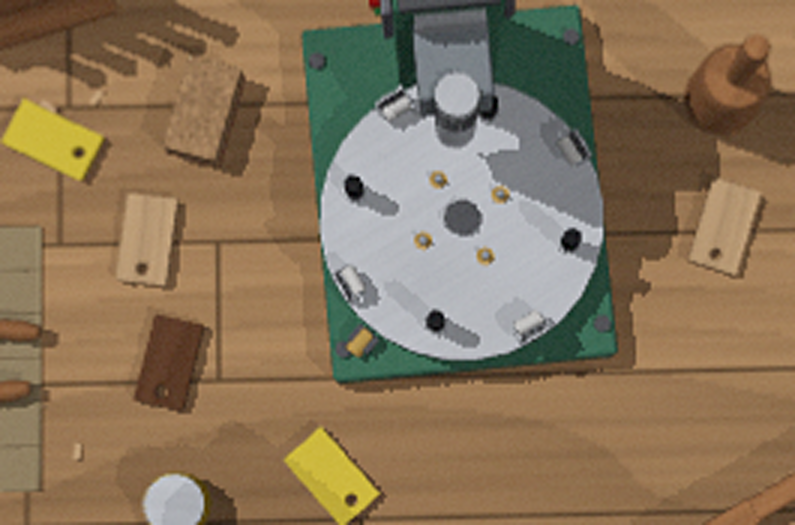

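The crop shows three blanks, each with its hole end towards the robot: walnut (170,363), lime (150,240) and lime (726,228). Two yellow decoys are left alone. Pins, pegs (353,187), (436,321), (571,240), (488,107) and rollers are visible. Next I'll work out the geometry.

```bash
python3 - <<'E'
from h import *
c=load('top0'); P=lambda u,v,z: pt(c,160+u/3,135+v/3,z)[:2]
pegs=np.array([P(*q,.115) for q in((353,184),(435,318),(571,238),(488,104))]); a=pegs.mean(0)
print('axis',a.round(4),P(462,217,.065).round(4)); 
d=pegs-a; print('pegs',pegs.round(3).tolist(),np.hypot(*d.T).round(3),np.degrees(np.arctan2(d[:,1],d[:,0])).round(1))
pins=np.array([P(*q,.0765) for q in((423,240),(485,255),(500,194),(438,179))]);d=pins-pins.mean(0);print('pins',pins.mean(0).round(4),np.hypot(*d.T).round(3),np.degrees(np.arctan2(d[:,1],d[:,0])).round(1))
fl,fr,bl,br=[P(*q,.036) for q in((340,383),(615,350),(303,32),(578,8))]
for p,q in((fl,bl),(fr,br)):print('yaw',np.degrees(np.arctan2(*(q-p)[::-1])).round(1))
e=fl-fr;print('yaw',np.degrees(np.arctan2(-e[0],e[1])).round(1), ((fl+fr)/2).round(3), np.hypot(*e).round(3))
C=cloud(c); 
for n,m in(('wal',(170,363)),('LL',(150,240)),('LR',(726,228))):
    u,v=160+m[0]//3,135+m[1]//3
    s=np.s_[v-24:v+25,u-24:u+25]; k=((C[s][...,2]>.006)&(C[s][...,2]<.03)).astype(np.uint8)
    n_,lab=cv2.connectedComponents(k); k=lab==lab[24,24]; xy=C[s][k][:,:2].astype(np.float32); R=cv2.minAreaRect(xy); print(n,R,k.sum())
E
```

```text
axis [0.5856 0.0027] [0.5873 0.0015]
pegs [[0.617, 0.119], [0.47, 0.034], [0.553, -0.114], [0.702, -0.029]] [0.121 0.12  0.121 0.121] [  74.9  164.8 -105.5  -15. ]
pins [0.5854 0.0023] [0.05 0.05 0.05 0.05] [ 120.  -149.9  -60.1   30.1]
yaw 5.1
yaw 4.3
yaw 5.6 [ 0.423 -0.013] 0.308
wal ((0.43377548456192017, 0.33586806058883667), (0.07003603130578995, 0.11075840145349503), 72.99222564697266) 418
LL ((0.5787961483001709, 0.3594133257865906), (0.05825992673635483, 0.1112678125500679), 81.53363037109375) 402
LR ((0.5805733799934387, -0.2953733205795288), (0.07010946422815323, 0.1017628088593483), 75.2086410522461) 384
```

```bash
cat >> h.py <<'E'
A=np.array([.5855,.0025])
def go(x,y,z,yaw=None,show=True):
    "tool-axes shift (mm) from the present pose, made before any spin; then the spin"
    s=r.get_state(); p=s['position']; w=np.radians(s['tcp_rot'][2]); d=np.array([x,y,z])-p; c,n=np.cos(w),np.sin(w)
    t=np.array([c*d[0]+n*d[1], n*d[0]-c*d[1], -d[2]])*1000
    sp=0 if yaw is None else (np.degrees(w)-yaw+180)%360-180
    print('shift',t.round(1),'len',np.linalg.norm(t).round(),'spin',round(sp,1),'| at',p.round(4),'yaw',s['tcp_rot'].round(1)[2],'t',round(s['t'],1),'F',s['force'].round(1),'open',round(s['opening'],2))
def pol(ang,rad): return A+rad*np.array([np.cos(np.radians(ang)),np.sin(np.radians(ang))])
E
python3 - <<'E'
from h import *
go(*pol(165,.1215),.20,165)
E
```

```text
shift [-422.9 -420.6   21.8] len 597.0 spin -6.6 | at [0.2297 0.5807 0.2218] yaw 158.4 t 0.1 F [-0.1  0.3  0.6] open 1.0
```

>>> arm_command(
  series=[
    {"translation": [-42, -42, 0], "spin": 0},
    {"translation": [-42, -42, 0], "spin": 0},
    {"translation": [-42, -42, 0], "spin": 0},
    {"translation": [-42, -42, 0], "spin": 0},
    {"translation": [-42, -42, 0], "spin": 0},
  ],
  fingers=1,
  newtons=10,
)

```text
t: 0.78
position: [0.3484, 0.3069, 0.2225]
tcp_rot: [180.0, 0.0, 158.4]
force: [0.9, -0.0, -0.4]
opening: 1.002
grasp_force: 0.0
```

>>> arm_command(
  series=[
    {"translation": [-42, -42, 0], "spin": 0},
    {"translation": [-42, -42, 0], "spin": 0},
    {"translation": [-42, -42, 0], "spin": 0},
    {"translation": [-42, -42, 0], "spin": 0},
    {"translation": [-42, -42, 0], "spin": 0},
  ],
)

```text
t: 1.4
position: [0.4664, 0.0342, 0.2226]
tcp_rot: [180.0, 0.0, 158.4]
force: [1.0, 0.7, 0.8]
opening: 1.0
grasp_force: 0.0
```

>>> arm_command(
  series=[
    {"translation": [-3, -1, 20], "spin": -6.6},
    {"translation": [0, 0, 0], "spin": 0},
  ],
)

```text
t: 1.65
position: [0.4672, 0.0334, 0.2014]
tcp_rot: [-180.0, -0.2, 164.8]
force: [-0.5, 0.3, 0.3]
opening: 1.004
grasp_force: 0.0
```

```bash
python3 - <<'E'
from h import *
go(*pol(165,.1215),.20,165)
c=snap('wrist','w1')
# peg tops and roller tops by height
C=cloud(c); k=((C[...,2]>.108)&(C[...,2]<.122)).astype(np.uint8)
n,l,st,ce=cv2.connectedComponentsWithStats(k)
for i in range(1,n):
    if st[i,4]>60: print(st[i],ce[i].round(),C[l==i].mean(0).round(4))
E
```

```text
shift [-0.7  0.8  1.4] len 2.0 spin -0.2 | at [0.4672 0.0334 0.2014] yaw 164.8 t 1.6 F [-0.5  0.3  0.3] open 1.0
[311 234  30  29 650] [326. 248.] [0.471  0.0338 0.1149]
```

View pics/w1.png

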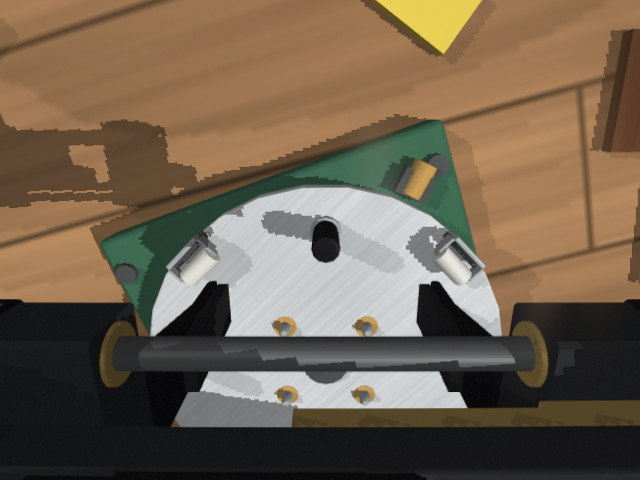

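The wrist view shows the peg at (326,240), centred between the fingers. Next I'll go down, grip it and turn the table −25°.

>>> arm_command(
  series=[
    {"translation": [-3.5, 0, 40], "spin": 0},
    {"translation": [0, 0, 40], "spin": 0},
    {"translation": [0, 0, 38], "spin": 0},
    {"translation": [0, 0, 0], "spin": 0},
  ],
)

```text
t: 2.2
position: [0.4697, 0.0344, 0.0832]
tcp_rot: [-180.0, -0.3, 165.0]
force: [-0.1, 0.7, -0.8]
opening: 1.0
grasp_force: 0.0
```

>>> arm_command(
  series=[
    {"translation": [0, 0, 0], "spin": 0},
    {"translation": [0, 0, 0], "spin": 0},
    {"translation": [0, 0, 0], "spin": 0},
    {"translation": [0, 0, 0], "spin": 0},
    {"translation": [0, 0, 0], "spin": 0},
  ],
  fingers=0.1,
  newtons=10,
)

```text
t: 2.82
position: [0.4719, 0.0331, 0.0848]
tcp_rot: [180.0, 0.0, 165.0]
force: [0.0, -0.8, 0.2]
opening: 0.52
grasp_force: 0.0
```

>>> arm_command(
  series=[
    {"translation": [-0.1, 5.3, 0], "spin": 2.5},
    {"translation": [-0.1, 5.3, 0], "spin": 2.5},
    {"translation": [-0.1, 5.3, 0], "spin": 2.5},
    {"translation": [-0.1, 5.3, 0], "spin": 2.5},
    {"translation": [-0.1, 5.3, 0], "spin": 2.5},
  ],
)

```text
t: 3.45
position: [0.4806, 0.0578, 0.0845]
tcp_rot: [-179.9, -0.1, 152.4]
force: [-0.5, -0.2, 0.7]
opening: 0.224
grasp_force: 10.0
```

>>> arm_command(
  series=[
    {"translation": [-0.1, 5.3, 0], "spin": 2.5},
    {"translation": [-0.1, 5.3, 0], "spin": 2.5},
    {"translation": [-0.1, 5.3, 0], "spin": 2.5},
    {"translation": [-0.1, 5.3, 0], "spin": 2.5},
    {"translation": [-0.1, 5.3, 0], "spin": 2.5},
  ],
)

```text
t: 4.08
position: [0.4955, 0.0803, 0.0845]
tcp_rot: [180.0, -0.1, 139.9]
force: [0.8, 3.1, -0.4]
opening: 0.226
grasp_force: 10.0
```

>>> arm_command(
  series=[
    {"translation": [0, 0, 0], "spin": 0},
    {"translation": [0, 0, 0], "spin": 0},
    {"translation": [0, 0, 0], "spin": 0},
    {"translation": [0, 0, 0], "spin": 0},
    {"translation": [0, 0, 0], "spin": 0},
  ],
  fingers=1,
)

```text
t: 4.7
position: [0.4959, 0.0797, 0.0846]
tcp_rot: [-180.0, 0.0, 140.0]
force: [1.0, -0.6, -0.1]
opening: 0.705
grasp_force: 0.0
```

>>> arm_command(
  series=[
    {"translation": [0, 0, -40], "spin": 0},
    {"translation": [0, 0, -40], "spin": 0},
    {"translation": [0, 0, -40], "spin": 0},
  ],
)

```text
t: 5.08
position: [0.4956, 0.0798, 0.2057]
tcp_rot: [-180.0, -0.0, 140.0]
force: [-0.5, 0.3, -0.0]
opening: 0.979
grasp_force: 0.0
```

```bash
python3 - <<'E'
from h import *
go(*pol(140,.1215),.20,140)
c=snap('wrist','w2'); snap('top','top2')
C=cloud(c); k=((C[...,2]>.108)&(C[...,2]<.122)).astype(np.uint8)
n,l,st,ce=cv2.connectedComponentsWithStats(k)
for i in range(1,n):
    if st[i,4]>60: print(st[i],ce[i].round(),C[l==i].mean(0).round(4))
E
```

```text
shift [ 2.9 -1.4  5.7] len 7.0 spin 0.0 | at [0.4956 0.0798 0.2057] yaw 140.0 t 5.1 F [-0.5  0.3 -0. ] open 0.98
[312 225  29  30 648] [326. 240.] [0.4966 0.082  0.1149]
```

View pics/w2.png

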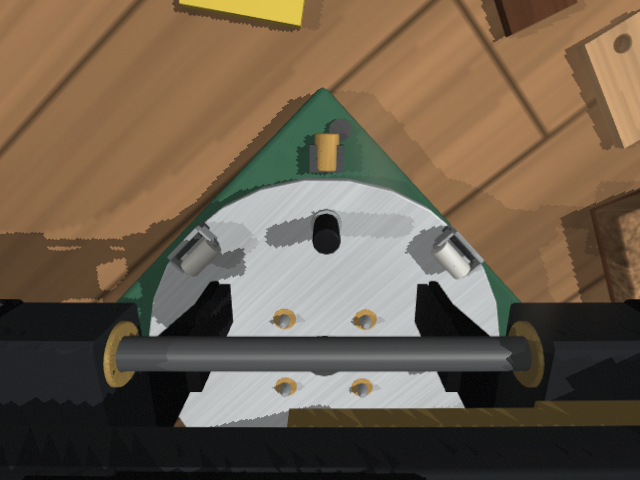

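The table is in its detent: peg at (326,232), with the plunger in line at (326,152). Now the walnut.

```bash
cat >> h.py <<'E'
def blank(c,seed_xy,w=0.09,lo=.006,hi=.03,axis=None):
    "minAreaRect of points in height band near seed: centre, length, width, angle of long side"
    C=cloud(c).reshape(-1,3); k=(C[:,2]>lo)&(C[:,2]<hi)&(np.hypot(*(C[:,:2]-seed_xy).T)<w)
    R=cv2.minAreaRect(C[k][:,:2].astype(np.float32)); b=cv2.boxPoints(R); e=[b[1]-b[0],b[2]-b[1]]; e=max(e,key=lambda v:np.hypot(*v))
    print('blank',np.round(R[0],4),np.round(R[1],3),'long',round(float(np.degrees(np.arctan2(e[1],e[0]))%180),1),'n',k.sum(),'med',np.median(C[k],0).round(4))
E
python3 - <<'E'
from h import *
c=load('top2')
for s in((.434,.336),(.579,.359),(.58,-.297)): blank(c,s,.075)
go(.434,.336,.2,165)
E
```

```text
blank [0.4322 0.3363] [0.142 0.129] long 12.1 n 492 med [0.4373 0.3352 0.0109]
blank [0.5789 0.359 ] [0.127 0.146] long 101.3 n 443 med [0.5781 0.3587 0.0111]
blank [ 0.5792 -0.2943] [0.145 0.132] long 75.9 n 446 med [ 0.5783 -0.2952  0.0108]
shift [214.3 154.7   8.6] len 264.0 spin -25.0 | at [0.4988 0.0798 0.2086] yaw 140.0 t 5.2 F [0.1 0.7 0.1] open 1.0
```

>>> arm_command(
  series=[
    {"translation": [43, 31, 0], "spin": 0},
    {"translation": [43, 31, 0], "spin": 0},
    {"translation": [43, 31, 0], "spin": 0},
    {"translation": [43, 31, 0], "spin": 0},
    {"translation": [43, 31, 4], "spin": 0},
  ],
)

```text
t: 5.8
position: [0.4299, 0.3382, 0.1997]
tcp_rot: [-180.0, -0.0, 140.0]
force: [0.2, -1.2, 0.5]
opening: 1.001
grasp_force: 0.0
```

>>> arm_command(
  series=[
    {"translation": [0, 0, 0], "spin": -10},
    {"translation": [0, 0, 0], "spin": -10},
    {"translation": [0, 0, 0], "spin": -5},
    {"translation": [0, 0, 0], "spin": 0},
  ],
)

```text
t: 6.3
position: [0.4301, 0.3365, 0.1995]
tcp_rot: [-179.9, -0.1, 165.0]
force: [-0.4, -1.0, -0.6]
opening: 1.003
grasp_force: 0.0
```

```bash
python3 - <<'E'
from h import *
c=snap('wrist','w3'); blank(c,(.437,.333),.07,.008,.018); go(.434,.336,.2,165)
E
```

```text
blank [0.442 0.335] [0.056 0.101] long 165.8 n 6083 med [0.4401 0.3348 0.0127]
shift [-3.7  0.5 -0.3] len 4.0 spin -0.1 | at [0.4303 0.3365 0.1997] yaw 164.9 t 6.3 F [ 0.6  0.2 -0.1] open 1.0
```

View pics/w3.png

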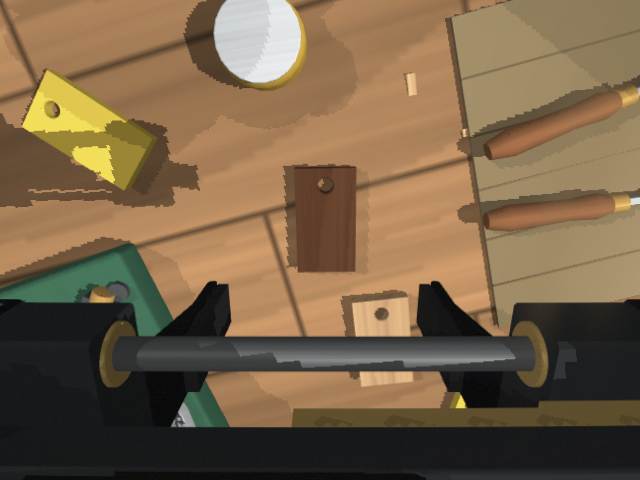

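Walnut at (325,218), with its hole at (325,184) on the camera side. I'll grasp it at the centre.

>>> arm_command(
  series=[
    {"translation": [-11.7, 1.6, 50], "spin": -0.8},
    {"translation": [0, 0, 50], "spin": 0},
    {"translation": [0, 0, 50], "spin": 0},
    {"translation": [0, 0, 30], "spin": 0},
    {"translation": [0, 0, 15], "spin": 0},
  ],
)

```text
t: 6.98
position: [0.4415, 0.3346, 0.0035]
tcp_rot: [-179.9, -0.1, 165.7]
force: [0.5, 0.6, 0.1]
opening: 0.997
grasp_force: 0.0
```

>>> arm_command(
  series=[
    {"translation": [0, 0, 0], "spin": 0},
    {"translation": [0, 0, 0], "spin": 0},
    {"translation": [0, 0, 0], "spin": 0},
    {"translation": [0, 0, 0], "spin": 0},
    {"translation": [0, 0, 0], "spin": 0},
  ],
  fingers=0.5,
  newtons=12,
)

```text
t: 7.6
position: [0.443, 0.3356, 0.0066]
tcp_rot: [179.9, 0.1, 165.8]
force: [-0.7, -0.4, 6.0]
opening: 0.642
grasp_force: 12.0
```

>>> arm_command(
  series=[
    {"translation": [0, 0, -50], "spin": 0},
    {"translation": [0, 0, -50], "spin": 0},
    {"translation": [0, 0, -50], "spin": 0},
    {"translation": [0, 0, -50], "spin": 0},
    {"translation": [0, 0, 0], "spin": 0},
  ],
)

```text
t: 8.22
position: [0.4449, 0.3366, 0.2098]
tcp_rot: [179.6, 0.4, 165.8]
force: [1.2, 0.4, -0.3]
opening: 0.641
grasp_force: 12.0
```

```bash
python3 - <<'E'
from h import *
go(*pol(185,.084),.2,5)
c=snap('wrist','w4'); s=r.get_state(); z=s['position'][2]
blank(c,s['position'][:2],.07,z-.01,z+.04)
E
```

```text
shift [-138.8 -317.1    9.8] len 346.0 spin 160.8 | at [0.4449 0.3366 0.2098] yaw 165.8 t 8.2 F [ 1.2  0.4 -0.3] open 0.64
blank [0.4436 0.3367] [0.08  0.101] long 165.9 n 24439 med [0.431  0.3389 0.2158]
```

>>> arm_command(
  series=[
    {"translation": [-20, -45, 0], "spin": 0},
    {"translation": [-20, -45, 0], "spin": 0},
    {"translation": [-20, -45, 0], "spin": 0},
    {"translation": [-20, -45, 0], "spin": 0},
    {"translation": [-20, -45, 0], "spin": 0},
  ],
)

```text
t: 8.9
position: [0.4828, 0.0912, 0.2035]
tcp_rot: [-179.9, -0.3, 165.8]
force: [1.1, -0.6, 0.0]
opening: 0.644
grasp_force: 12.0
```

>>> arm_command(
  series=[
    {"translation": [0, 0, 0], "spin": 10},
    {"translation": [0, 0, 0], "spin": 10},
    {"translation": [0, 0, 0], "spin": 10},
    {"translation": [0, 0, 0], "spin": 10},
    {"translation": [0, 0, 0], "spin": 10},
  ],
)

```text
t: 9.52
position: [0.4825, 0.0927, 0.2034]
tcp_rot: [-179.7, -0.1, 115.5]
force: [0.2, -0.0, -0.8]
opening: 0.639
grasp_force: 12.0
```

>>> arm_command(
  series=[
    {"translation": [0, 0, 0], "spin": 10},
    {"translation": [0, 0, 0], "spin": 10},
    {"translation": [0, 0, 0], "spin": 10},
    {"translation": [0, 0, 0], "spin": 10},
    {"translation": [0, 0, 0], "spin": 10},
  ],
)

```text
t: 10.15
position: [0.4825, 0.0927, 0.2034]
tcp_rot: [-179.7, 0.1, 65.5]
force: [-0.3, 0.2, -1.0]
opening: 0.64
grasp_force: 12.0
```

>>> arm_command(
  series=[
    {"translation": [0, 0, 0], "spin": 10},
    {"translation": [0, 0, 0], "spin": 10},
    {"translation": [0, 0, 0], "spin": 10},
    {"translation": [0, 0, 0], "spin": 10},
    {"translation": [0, 0, 0], "spin": 10},
  ],
)

```text
t: 10.78
position: [0.4825, 0.0927, 0.2034]
tcp_rot: [-179.9, 0.3, 15.5]
force: [0.7, 0.5, -0.2]
opening: 0.642
grasp_force: 12.0
```

>>> arm_command(
  series=[
    {"translation": [0, 0, 0], "spin": 10},
    {"translation": [0, 0, 0], "spin": 0.8},
  ],
)

```text
t: 11.02
position: [0.4828, 0.0927, 0.2037]
tcp_rot: [-180.0, 0.3, 5.1]
force: [-0.4, 0.3, -0.8]
opening: 0.636
grasp_force: 12.0
```

```bash
python3 - <<'E'
from h import *
go(*pol(185,.084),.2,5)
E
```

```text
shift [10.3 98.8  3.7] len 99.0 spin 0.1 | at [0.4828 0.0927 0.2037] yaw 5.1 t 11.0 F [-0.4  0.3 -0.8] open 0.64
```

>>> arm_command(
  series=[
    {"translation": [3, 33, 0], "spin": 0},
    {"translation": [3, 33, 0], "spin": 0},
    {"translation": [4, 33, 4], "spin": 0},
    {"translation": [0, 0, 0], "spin": 0},
  ],
)

```text
t: 11.52
position: [0.5028, -0.0068, 0.2004]
tcp_rot: [-180.0, 0.1, 5.0]
force: [0.1, 0.8, -1.3]
opening: 0.643
grasp_force: 12.0
```

```bash
python3 - <<'E'
from h import *
go(*pol(185,.084),.2,5)
snap('wrist','w5')
E
```

```text
shift [-0.8 -2.1  0.4] len 2.0 spin -0.0 | at [ 0.5028 -0.0068  0.2004] yaw 5.0 t 11.5 F [ 0.1  0.8 -1.3] open 0.64
```

View pics/w5.png

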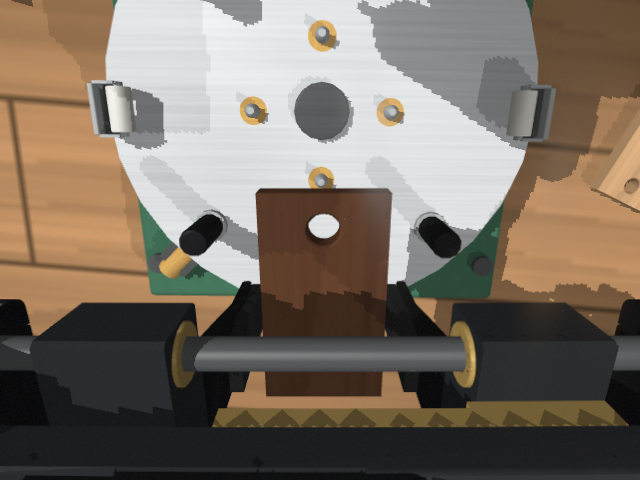

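The held walnut's hole is at (323,228). The front pin is at (321,177), with the other pins at (253,109), (390,110) and (322,35). The yaws look nearly aligned. I'll measure all of them in the one frame.

```bash
python3 - <<'E'
from h import *
c=load('w5'); C=cloud(c); g=cv2.cvtColor(c['frame'],cv2.COLOR_RGB2HSV)
# pins: bronze ring (saturated) on table
k=((g[...,1]>110)&(abs(C[...,2]-.067)<.008)).astype(np.uint8); k[:, :230]=0;k[:,420:]=0;k[195:]=0
n,l,st,ce=cv2.connectedComponentsWithStats(k); Q=[]
for i in range(1,n):
    if st[i,4]>50:
        yy,xx=np.where(l==i); (u,v),rad=cv2.minEnclosingCircle(np.stack([xx,yy],1).astype(np.float32)); q=pt(c,u,v,.066); Q.append(q); print('ring',round(u),round(v),round(rad,1),q.round(4))
top=C[240:280,280:370].reshape(-1,3); zt=np.median(top[:,2]); cf=np.linalg.lstsq(np.c_[top[:,:2],np.ones(len(top))],top[:,2],rcond=None)[0]; print('top z',zt,'slope',cf[:2].round(3))
# hole: pixels in ROI well below top
k=(C[205:250,295:350,2]<zt-.004)|(C[205:250,295:350,2]==0); yy,xx=np.where(k); (u,v),rad=cv2.minEnclosingCircle(np.stack([xx+295,yy+205],1).astype(np.float32)); print('hole',u,v,rad,pt(c,u,v,zt).round(4))
m=(abs(C[...,2]-zt)<.005); m[:, :250]=0; m[:,400:]=0; m[330:]=0; m[:185]=0
xy=C[m][:,:2]; w=np.radians(5.0); L=(xy-r.get_state()['position'][:2])@np.array([[np.cos(w),np.sin(w)],[np.sin(w),-np.cos(w)]]).T
print('blank end toolx',np.percentile(L[:,0],99.5).round(4),'y',np.percentile(L[:,1],[.5,99.5]).round(4))
E
```

```text
ring 322 35 15.3 [0.6401 0.0054 0.066 ]
ring 253 110 14.1 [0.5864 0.0513 0.066 ]
ring 390 112 13.6 [ 0.5942 -0.0484  0.066 ]
ring 321 179 12.5 [ 0.5404 -0.0021  0.066 ]
top z 0.20635516013539135 slope [0.969 0.086]
hole 323.5 228.68182373046875 15.96557903289795 [ 0.5411 -0.0041  0.2064]
blank end toolx 0.0541 y [-0.0267  0.032 ]
```

```bash
python3 - <<'E'
from h import *
c=load('w5'); C=cloud(c)
for v in range(186,396,15): print(v,C[v,290].round(4),C[v,350].round(4))
d=C; ax=[.5903,.0016]
E
```

```text
186 [0.5331 0.021  0.0657] [ 0.5372 -0.0251  0.0662]
201 [0.5515 0.0107 0.2057] [ 0.5537 -0.014   0.2059]
216 [0.5451 0.0103 0.2053] [ 0.5474 -0.0147  0.2059]
231 [0.5385 0.0099 0.2053] [ 0.5409 -0.0154  0.206 ]
246 [0.5323 0.0094 0.2066] [ 0.5344 -0.0161  0.2063]
261 [0.5251 0.0091 0.2057] [ 0.5276 -0.0168  0.2064]
276 [0.5183 0.0086 0.2061] [ 0.5204 -0.0176  0.2058]
291 [0.5118 0.0081 0.2076] [ 0.5138 -0.0183  0.207 ]
306 [0.5034 0.0077 0.2055] [ 0.5063 -0.0191  0.2065]
321 [0.4965 0.0072 0.2067] [ 0.4984 -0.02    0.2059]
336 [0.489  0.0067 0.207 ] [ 0.491  -0.0208  0.2064]
351 [0.535  0.0029 0.2876] [ 0.5358 -0.0106  0.287 ]
366 [0.532  0.0027 0.2889] [ 0.5334 -0.0107  0.2892]
381 [0.4642 0.0053 0.2066] [ 0.4666 -0.0234  0.2066]
```

>>> arm_command(
  series=[
    {"translation": [-0.5, -2.4, 0], "spin": 0.6},
    {"translation": [0, 0, 40], "spin": 0},
    {"translation": [0, 0, 40], "spin": 0},
    {"translation": [0, 0, 22], "spin": 0},
    {"translation": [0, 0, 0], "spin": 0},
  ],
)

```text
t: 12.2
position: [0.5004, -0.0012, 0.0982]
tcp_rot: [-179.9, 0.3, 4.5]
force: [0.5, -0.4, -0.4]
opening: 0.642
grasp_force: 12.0
```

```bash
python3 - <<'E'
from h import *
go(.5028,-.0044,.098,4.4)
c=snap('wrist','w6'); cv2.imwrite('pics/w6c.png',cv2.resize(c['frame'][80:340,200:450,::-1],None,fx=2.3,fy=2.3,interpolation=cv2.INTER_CUBIC))
E
```

```text
shift [2.2 3.3 0.2] len 4.0 spin 0.1 | at [ 0.5004 -0.0012  0.0982] yaw 4.5 t 12.2 F [ 0.5 -0.4 -0.4] open 0.64
```

View pics/w6c.png

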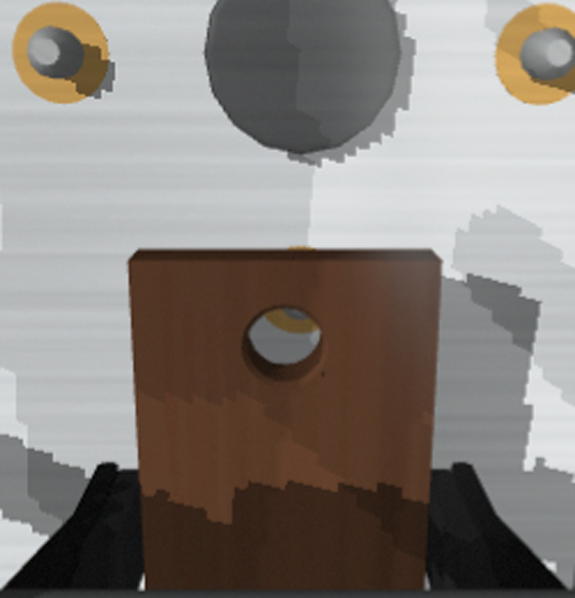

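```bash
python3 - <<'E'
from h import *
c=load('w6'); C=cloud(c); zt=np.median(C[245:280,290:360,2]); print('zt',zt)
a,b=[pt(c,200+u/2.3,80+v/2.3,.0765)[:2] for u,v in((43,50),(553,52))]
m=(a+b)/2; e=a-b; n=np.array([-e[1],e[0]])/np.hypot(*e); 
print('axis',m.round(4),'dist',np.hypot(*e).round(4),'yaw',np.degrees(np.arctan2(-n[1],-n[0])).round(2) , 'pin',(m+.05*n).round(4))
h=pt(c,323.5,228.7,zt)[:2]; print('hole',h.round(4),'need',((m+.05*n)-h).round(4)*1000)
p=pt(c,200+293/2.3,80+252/2.3,.0655); print('ring far edge visible',p.round(4))
E
```

```text
zt 0.1041219613074808
axis [0.5901 0.0025] dist 0.0998 yaw 4.34 pin [ 0.5402 -0.0013]
hole [0.5387 0.0011] need [ 1.5 -2.4]
ring far edge visible [ 5.485e-01 -1.000e-04  6.550e-02]
```

>>> arm_command(
  series=[
    {"translation": [3.3, 2.5, 0], "spin": 0.1},
    {"translation": [0, 0, 2], "spin": 0},
    {"translation": [0, 0, 3], "spin": 0},
    {"translation": [0, 0, 2], "spin": 0},
    {"translation": [0, 0, 0], "spin": 0},
  ],
  newtons=5,
)

```text
t: 12.88
position: [0.5054, -0.005, 0.0924]
tcp_rot: [-180.0, 0.0, 4.3]
force: [-1.0, -0.6, -0.3]
opening: 0.639
grasp_force: 5.0
```

>>> arm_command(
  series=[
    {"translation": [0, 0, 2], "spin": 0},
    {"translation": [0, 0, 2], "spin": 0},
    {"translation": [0, 0, 2], "spin": 0},
    {"translation": [0, 0, 0], "spin": 0},
  ],
)

```text
t: 13.38
position: [0.5058, -0.005, 0.0864]
tcp_rot: [180.0, -0.0, 4.3]
force: [1.4, -0.5, -1.1]
opening: 0.641
grasp_force: 5.0
```

```bash
python3 - <<'E'
from h import *
go(.5028,-.0044,.098,4.4)
c=snap('wrist','w7'); C=cloud(c)
for v in range(200,340,20): print(v,C[v,300].round(4),C[v,350].round(4))
cv2.imwrite('pics/w7c.png',cv2.resize(c['frame'][80:340,200:450,::-1],None,fx=2.3,fy=2.3,interpolation=cv2.INTER_CUBIC))
E
```

```text
shift [ -3.   -0.8 -11.6] len 12.0 spin -0.1 | at [ 0.5058 -0.005   0.0864] yaw 4.3 t 13.4 F [ 1.4 -0.5 -1.1] open 0.64
200 [0.5558 0.0077 0.0931] [ 0.5574 -0.0127  0.0933]
220 [0.5473 0.0073 0.0928] [ 0.5491 -0.0134  0.0936]
240 [0.5384 0.0068 0.0924] [ 0.5401 -0.0144  0.0927]
260 [0.5296 0.0062 0.0931] [ 0.531  -0.0153  0.0923]
280 [0.5198 0.0057 0.0918] [ 0.5216 -0.0162  0.092 ]
300 [0.5104 0.0052 0.0924] [ 0.5118 -0.0172  0.0917]
320 [0.5002 0.0046 0.092 ] [ 0.5025 -0.018   0.093 ]
```

View pics/w7c.png

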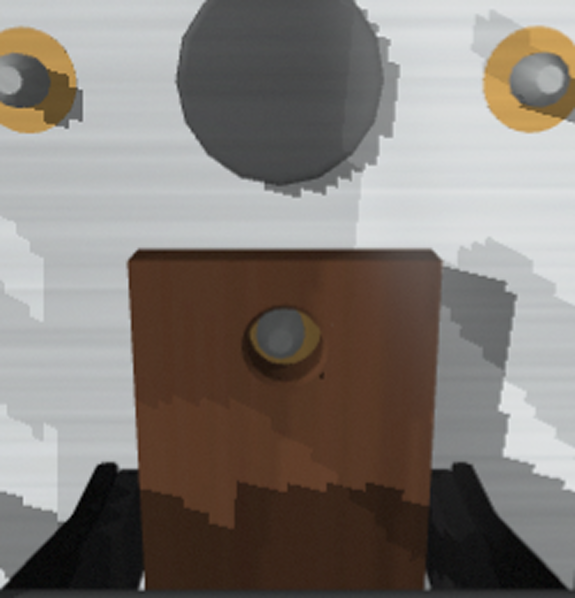

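```bash
cat >> h.py <<'E'
def need(f,L,R,hole=(284,342),zoff=None):
    c=load(f); C=cloud(c); zt=np.median(C[245:280,290:360,2])
    a,b=[pt(c,200+u/2.3,80+v/2.3,.0765)[:2] for u,v in(L,R)]; m=(a+b)/2; e=a-b; n=np.array([-e[1],e[0]])/np.hypot(*e)
    h=pt(c,200+hole[0]/2.3,80+hole[1]/2.3,zt)[:2]; d=((m+.05*n)-h)*1000; w=np.radians(r.get_state()['tcp_rot'][2])
    print('top z',zt.round(4),'dist',np.hypot(*e).round(4),'machine yaw',np.degrees(np.arctan2(-n[1],-n[0])).round(2),'hole->pin in tool axes',np.round([np.cos(w)*d[0]+np.sin(w)*d[1],np.sin(w)*d[0]-np.cos(w)*d[1]],1))
E
python3 - <<'E'
from h import *
need('w7',(12,78),(548,77))
E
```

```text
top z 0.0926 dist 0.0992 machine yaw 4.44 hole->pin in tool axes [-3.7 -0.6]
```

The pin shows through the hole, but the hole is 3.7 mm too far inward. I'll lift, correct and lower so the plain end rides on the roller.

>>> arm_command(
  series=[
    {"translation": [0, 0, -13], "spin": 0},
    {"translation": [-3, -0.6, 0], "spin": 0},
    {"translation": [0, 0, 0], "spin": 0},
    {"translation": [0, 0, 5], "spin": 0},
    {"translation": [0, 0, 3], "spin": 0},
  ],
)

```text
t: 14.05
position: [0.5031, -0.0047, 0.0913]
tcp_rot: [180.0, -0.1, 4.3]
force: [0.8, 0.5, -0.3]
opening: 0.641
grasp_force: 5.0
```

>>> arm_command(
  series=[
    {"translation": [0, 0, 3], "spin": 0},
    {"translation": [0, 0, 3], "spin": 0},
    {"translation": [0, 0, 2], "spin": 0},
    {"translation": [0, 0, 2], "spin": 0},
    {"translation": [0, 0, 0], "spin": 0},
  ],
)

```text
t: 14.68
position: [0.5029, -0.0047, 0.0819]
tcp_rot: [180.0, -0.0, 4.3]
force: [1.7, 0.6, 3.0]
opening: 0.64
grasp_force: 5.0
```

```bash
python3 - <<'E'
from h import *
go(.5028,-.0044,.083,4.4)
c=snap('wrist','w8'); C=cloud(c)
for v in range(200,340,20): print(v,C[v,300].round(4),C[v,350].round(4))
cv2.imwrite('pics/w8c.png',cv2.resize(c['frame'][80:340,200:450,::-1],None,fx=2.3,fy=2.3,interpolation=cv2.INTER_CUBIC))
E
```

```text
shift [-0.1 -0.3 -1.1] len 1.0 spin -0.1 | at [ 0.5029 -0.0047  0.0819] yaw 4.3 t 14.7 F [1.7 0.6 3. ] open 0.64
200 [0.5504 0.0086 0.0769] [ 0.5524 -0.0132  0.0787]
220 [0.5423 0.0079 0.0808] [ 0.5438 -0.0139  0.0802]
240 [0.5337 0.0073 0.0825] [ 0.5355 -0.0145  0.0827]
260 [0.5251 0.0067 0.0844] [ 0.5268 -0.0153  0.0845]
280 [0.5164 0.0061 0.0864] [ 0.518  -0.016   0.0863]
300 [0.5082 0.0055 0.0894] [ 0.5095 -0.0166  0.0888]
320 [0.4991 0.0049 0.0908] [ 0.5004 -0.0174  0.0901]
```

Board tilted about 14° with the hole end down, so it is over the pin. I'll release it and press the plain end.

>>> arm_command(
  series=[
    {"translation": [0, 0, 0], "spin": 0},
    {"translation": [0, 0, 0], "spin": 0},
    {"translation": [0, 0, 0], "spin": 0},
    {"translation": [0, 0, -4], "spin": 0},
    {"translation": [0, 0, -50], "spin": 0},
  ],
  fingers=0.9,
)

```text
t: 15.35
position: [0.5, -0.0041, 0.1335]
tcp_rot: [-179.9, 0.5, 4.3]
force: [0.4, -0.9, -0.0]
opening: 0.893
grasp_force: 0.0
```

>>> arm_command(
  series=[
    {"translation": [-15, 0, 0], "spin": 0},
    {"translation": [-15, 0, 0], "spin": 0},
    {"translation": [0, 0, 0], "spin": 0},
    {"translation": [0, 0, 0], "spin": 0},
    {"translation": [0, 0, 0], "spin": 0},
  ],
  fingers=0,
)

```text
t: 15.98
position: [0.4731, -0.007, 0.1352]
tcp_rot: [-180.0, 0.0, 4.3]
force: [-0.1, -0.5, -0.1]
opening: 0.417
grasp_force: 0.0
```

>>> arm_command(
  series=[
    {"translation": [0, 0, 0], "spin": 0},
    {"translation": [0, 0, 0], "spin": 0},
    {"translation": [0, 0, 0], "spin": 0},
    {"translation": [0, 0, 0], "spin": 0},
    {"translation": [0, 0, 0], "spin": 0},
  ],
)

```text
t: 16.6
position: [0.4727, -0.0069, 0.1356]
tcp_rot: [180.0, -0.0, 4.3]
force: [-0.2, -0.3, -0.6]
opening: 0.002
grasp_force: 0.0
```

```bash
python3 - <<'E'
from h import *
s=r.get_state(); w=np.radians(4.4); p=s['position'][:2]-np.array([.5902,.002]); print('radius of tool',p@-np.array([np.cos(w),np.sin(w)]),'side',p@np.array([np.sin(w),-np.cos(w)]))
go(.5028,-.0044,.083,4.4)
c=snap('wrist','w9'); C=cloud(c)
for v in range(200,320,20): print(v,C[v,300].round(4),C[v,350].round(4))
E
```

```text
radius of tool 0.11782367058280363 side -0.0001848947094220625
shift [30.2 -0.2 52.6] len 61.0 spin -0.1 | at [ 0.4727 -0.0069  0.1356] yaw 4.3 t 16.6 F [-0.2 -0.3 -0.6] open 0.0
200 [0.5114 0.0084 0.088 ] [ 0.5135 -0.0191  0.0883]
220 [0.5007 0.0076 0.0907] [ 0.5026 -0.0201  0.0899]
240 [0.4896 0.0069 0.0922] [ 0.4917 -0.021   0.0924]
260 [0.4792 0.006  0.0961] [ 0.4808 -0.0219  0.0947]
280 [0.4678 0.0053 0.0976] [ 0.4698 -0.0228  0.0974]
300 [0.4508 0.0048 0.0884] [ 0.4511 -0.0254  0.0842]
```

View pics/w9.png

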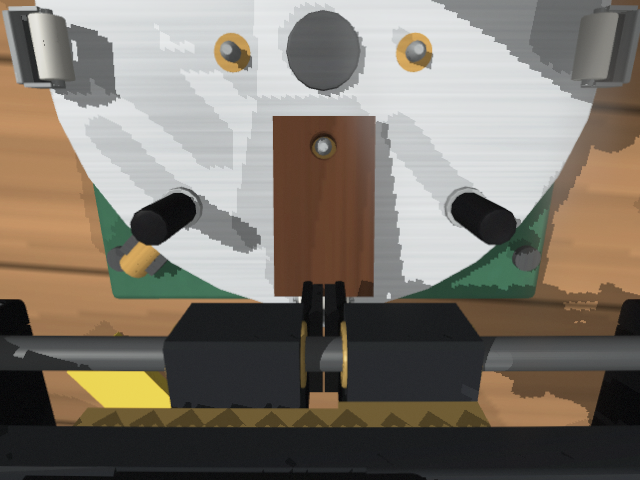

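The pin sits in the hole at (322,147), and the closed fingers are over the plain end. I'll press now.

>>> arm_command(
  series=[
    {"translation": [0, 0, 30], "spin": 0},
    {"translation": [0, 0, 8], "spin": 0},
    {"translation": [0, 0, 5], "spin": 0},
    {"translation": [0, 0, 5], "spin": 0},
    {"translation": [0, 0, 5], "spin": 0},
  ],
)

```text
t: 17.27
position: [0.471, -0.0067, 0.0826]
tcp_rot: [-180.0, 0.2, 4.4]
force: [-4.5, -1.4, 5.5]
opening: 0.008
grasp_force: 3.1
```

>>> arm_command(
  series=[
    {"translation": [0, 0, 5], "spin": 0},
    {"translation": [0, 0, 4], "spin": 0},
    {"translation": [0, 0, 4], "spin": 0},
    {"translation": [0, 0, 0], "spin": 0},
  ],
)

```text
t: 17.77
position: [0.4721, -0.0068, 0.0769]
tcp_rot: [179.9, -0.1, 4.4]
force: [-15.4, 0.9, 74.1]
opening: 0.004
grasp_force: 37.2
```

>>> arm_command(
  series=[
    {"translation": [0, 0, -30], "spin": 0},
    {"translation": [0, 0, -40], "spin": 0},
    {"translation": [0, 0, -40], "spin": 0},
    {"translation": [0, 0, 0], "spin": 0},
    {"translation": [0, 0, 0], "spin": 0},
  ],
  fingers=1,
)

```text
t: 18.4
position: [0.4724, -0.0067, 0.1791]
tcp_rot: [-180.0, 0.0, 4.3]
force: [-0.7, 1.0, -0.5]
opening: 0.487
grasp_force: 0.0
```

```bash
python3 - <<'E'
from h import *
go(.4725,-.007,.18,4.4)
c=snap('wrist','w10'); C=cloud(c)
for v in range(140,320,20): print(v,C[v,300].round(4),C[v,350].round(4))
E
```

```text
shift [ 0.1  0.3 -0.9] len 1.0 spin -0.1 | at [ 0.4724 -0.0067  0.1791] yaw 4.3 t 18.4 F [-0.7  1.  -0.5] open 0.49
140 [0.5402 0.0133 0.0776] [ 0.5427 -0.0198  0.0779]
160 [0.5272 0.0125 0.0782] [ 0.5297 -0.021   0.0779]
180 [0.5137 0.0117 0.0778] [ 0.5163 -0.0223  0.0778]
200 [0.5    0.0109 0.0785] [ 0.5024 -0.0237  0.0773]
220 [0.4858 0.0101 0.0785] [ 0.4884 -0.025   0.0783]
240 [0.471  0.0092 0.0783] [ 0.4736 -0.0264  0.0779]
260 [0.4509 0.0088 0.0653] [ 0.454  -0.0291  0.0657]
280 [0.4441 0.0071 0.0875] [ 0.4375 -0.0307  0.0656]
300 [0.3852 0.0087 0.0005] [ 0.3889 -0.0397  0.0007]
```

Seated flat: the top reads 0.078 all along. Next is a quarter turn anticlockwise, using the front-left peg.

```bash
sed -i 's/^A=.*/A=np.array([.590,.002])/' h.py; python3 - <<'E'
from h import *
go(*pol(139.4,.122),.18,-40.6)
E
```

```text
shift [ 31.9 -85.9  -1.5] len 92.0 spin 44.9 | at [ 0.472  -0.0066  0.1785] yaw 4.3 t 18.4 F [-0.2 -0.2 -0.1] open 0.53
```

>>> arm_command(
  series=[
    {"translation": [16, -43, 0], "spin": 0},
    {"translation": [16, -43, 0], "spin": 0},
    {"translation": [0, 0, 0], "spin": 10},
    {"translation": [0, 0, 0], "spin": 10},
    {"translation": [0, 0, 0], "spin": 10},
  ],
)

```text
t: 19.08
position: [0.4971, 0.0816, 0.1776]
tcp_rot: [179.9, 0.2, -26.0]
force: [0.4, 1.2, -0.1]
opening: 0.992
grasp_force: 0.0
```

>>> arm_command(
  series=[
    {"translation": [0, 0, 0], "spin": 10},
    {"translation": [0, 0, 0], "spin": 4.9},
    {"translation": [0, 0, 0], "spin": 0},
  ],
)

```text
t: 19.45
position: [0.4972, 0.0813, 0.1779]
tcp_rot: [179.9, 0.2, -40.5]
force: [-0.1, -0.4, -0.0]
opening: 0.997
grasp_force: 0.0
```

```bash
python3 - <<'E'
from h import *
go(*pol(139.4,.122),.084,-40.6)
c=snap('wrist','w11')
C=cloud(c); k=((C[...,2]>.108)&(C[...,2]<.119)).astype(np.uint8)
n,l,st,ce=cv2.connectedComponentsWithStats(k)
for i in range(1,n):
    if st[i,4]>60: print(st[i],C[l==i].mean(0).round(4))
E
```

```text
shift [ 0.1 -0.1 93.9] len 94.0 spin 0.1 | at [0.4972 0.0813 0.1779] yaw -40.5 t 19.4 F [-0.1 -0.4 -0. ] open 1.0
[  77   22   43   41 1307] [0.6679 0.0932 0.1146]
[ 528   22   43   42 1308] [ 0.5116 -0.0889  0.1146]
[309 239  31  33 787] [0.4984 0.0801 0.1148]
```

>>> arm_command(
  series=[
    {"translation": [0, 0, 40], "spin": 0},
    {"translation": [0, 0, 40], "spin": 0},
    {"translation": [0, 0, 14], "spin": 0},
  ],
)

```text
t: 19.88
position: [0.4963, 0.0813, 0.0832]
tcp_rot: [179.8, 0.2, -40.5]
force: [-0.5, -0.1, -0.0]
opening: 1.005
grasp_force: 0.0
```

>>> arm_command(
  series=[
    {"translation": [0, 0, 0], "spin": 0},
    {"translation": [0, 0, 0], "spin": 0},
    {"translation": [0, 0, 0], "spin": 0},
    {"translation": [0, 0, 0], "spin": 0},
    {"translation": [0, 0, 0], "spin": 0},
  ],
  fingers=0.1,
  newtons=10,
)

```text
t: 20.5
position: [0.4984, 0.0813, 0.086]
tcp_rot: [-180.0, -0.0, -40.6]
force: [-0.8, 0.2, 0.3]
opening: 0.51
grasp_force: 0.0
```

>>> arm_command(
  series=[
    {"translation": [0, 0, 0], "spin": 0},
    {"translation": [0, 0, 0], "spin": 0},
    {"translation": [0, 0, 0], "spin": 0},
    {"translation": [0, 0, 0], "spin": 0},
  ],
)

```text
t: 21.0
position: [0.4976, 0.0808, 0.0855]
tcp_rot: [179.9, 0.0, -40.6]
force: [-1.9, -3.6, 2.3]
opening: 0.222
grasp_force: 10.0
```

>>> arm_command(
  series=[
    {"translation": [0.5, 10.6, 0], "spin": -5},
    {"translation": [0.5, 10.6, 0], "spin": -5},
    {"translation": [0.5, 10.6, 0], "spin": -5},
    {"translation": [0.5, 10.6, 0], "spin": -5},
    {"translation": [0.5, 10.6, 0], "spin": -5},
  ],
)

```text
t: 21.62
position: [0.4731, 0.0353, 0.0855]
tcp_rot: [-179.9, 0.0, -15.5]
force: [-0.3, 0.8, 0.0]
opening: 0.223
grasp_force: 10.0
```

>>> arm_command(
  series=[
    {"translation": [0.5, 10.6, 0], "spin": -5},
    {"translation": [0.5, 10.6, 0], "spin": -5},
    {"translation": [0.5, 10.6, 0], "spin": -5},
    {"translation": [0.5, 10.6, 0], "spin": -5},
    {"translation": [0.5, 10.6, 0], "spin": -5},
  ],
)

```text
t: 22.25
position: [0.4701, -0.0173, 0.0855]
tcp_rot: [-179.9, 0.1, 9.6]
force: [-0.7, 2.2, 1.2]
opening: 0.222
grasp_force: 10.0
```

>>> arm_command(
  series=[
    {"translation": [0.5, 10.6, 0], "spin": -5},
    {"translation": [0.5, 10.6, 0], "spin": -5},
    {"translation": [0.5, 10.6, 0], "spin": -5},
    {"translation": [0.5, 10.6, 0], "spin": -5},
    {"translation": [0.5, 10.6, 0], "spin": -5},
  ],
)

```text
t: 22.88
position: [0.4897, -0.066, 0.0855]
tcp_rot: [-179.9, 0.1, 34.6]
force: [-1.2, 2.4, 2.0]
opening: 0.229
grasp_force: 10.0
```

>>> arm_command(
  series=[
    {"translation": [0.5, 10.6, 0], "spin": -5},
    {"translation": [0.5, 10.6, 0], "spin": -5},
    {"translation": [0.5, 10.6, 0], "spin": -5},
    {"translation": [0, 0, 0], "spin": 0},
    {"translation": [0, 0, 0], "spin": 0},
  ],
)

```text
t: 23.5
position: [0.5106, -0.0893, 0.0855]
tcp_rot: [-179.9, 0.0, 49.3]
force: [-3.1, 1.8, 3.5]
opening: 0.227
grasp_force: 10.0
```

>>> arm_command(
  series=[
    {"translation": [0, 0, 0], "spin": 0},
    {"translation": [0, 0, 0], "spin": 0},
    {"translation": [0, 0, 0], "spin": 0},
    {"translation": [0, 0, 0], "spin": 0},
    {"translation": [0, 0, 0], "spin": 0},
  ],
  fingers=1,
)

```text
t: 24.12
position: [0.5121, -0.0902, 0.0855]
tcp_rot: [180.0, -0.0, 49.4]
force: [-0.3, -0.8, -0.0]
opening: 0.712
grasp_force: 0.0
```

>>> arm_command(
  series=[
    {"translation": [0, 0, -40], "spin": 0},
    {"translation": [0, 0, -40], "spin": 0},
    {"translation": [0, 0, -40], "spin": 0},
    {"translation": [0, 0, 0], "spin": 0},
  ],
)

```text
t: 24.62
position: [0.5142, -0.091, 0.2087]
tcp_rot: [179.6, -0.1, 49.4]
force: [-0.3, 0.4, -0.6]
opening: 0.994
grasp_force: 0.0
```

```bash
python3 - <<'E'
from h import *
go(*pol(229.4,.122),.084,49.4)
c=snap('wrist','w12')
C=cloud(c); k=((C[...,2]>.108)&(C[...,2]<.119)).astype(np.uint8)
n,l,st,ce=cv2.connectedComponentsWithStats(k)
for i in range(1,n):
    if st[i,4]>60: p=C[l==i].mean(0); print(st[i],p.round(4),np.degrees(np.arctan2(p[1]-A[1],p[0]-A[0])))
go(.58,-.297,.2,164)
E
```

```text
shift [ -2.1  -3.  124.7] len 125.0 spin 0.0 | at [ 0.5142 -0.091   0.2087] yaw 49.4 t 24.6 F [-0.3  0.4 -0.6] open 0.99
[101  37  36  37 993] [0.4985 0.0795 0.1145] 139.73194844611282
[494  38  36  37 970] [ 0.681  -0.0769  0.1146] -40.91383532535316
[303 230  28  28 624] [ 0.5116 -0.0901  0.115 ] -130.40223234543583
shift [-113.1  185.5    6.8] len 217.0 spin -114.6 | at [ 0.5127 -0.0905  0.2068] yaw 49.4 t 24.7 F [-0.1  0.4 -0.8] open 1.0
```

View pics/w12.png

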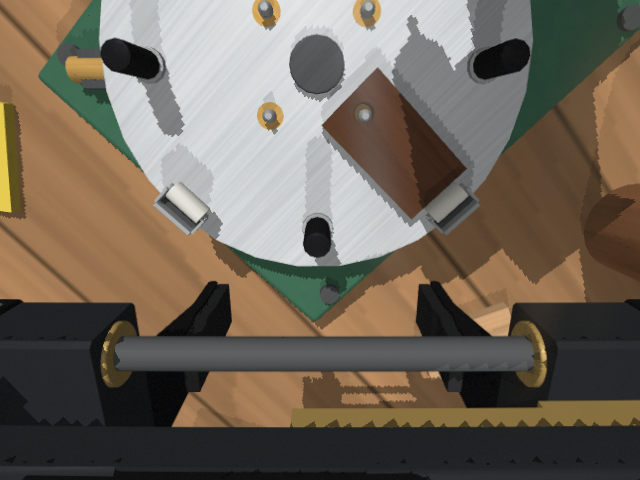

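The walnut is seated on the right-hand station, with its pin in the hole at (364,113), and the table is in its detent. Next is the lime on the right.

>>> arm_command(
  series=[
    {"translation": [-22.5, 37, 0], "spin": 0},
    {"translation": [-22.5, 37, 0], "spin": 0},
    {"translation": [-22.5, 37, 0], "spin": 0},
    {"translation": [-22.5, 37, 0], "spin": 0},
    {"translation": [-22.5, 37, 5], "spin": 0},
  ],
)

```text
t: 25.3
position: [0.5788, -0.2968, 0.1985]
tcp_rot: [-179.8, 0.0, 49.4]
force: [0.4, -0.9, -0.1]
opening: 0.997
grasp_force: 0.0
```

>>> arm_command(
  series=[
    {"translation": [0, 0, 0], "spin": -10},
    {"translation": [0, 0, 0], "spin": -10},
    {"translation": [0, 0, 0], "spin": -10},
    {"translation": [0, 0, 0], "spin": -10},
    {"translation": [0, 0, 0], "spin": -10},
  ],
)

```text
t: 25.92
position: [0.5781, -0.2952, 0.1979]
tcp_rot: [-179.8, -0.2, 99.7]
force: [0.2, -0.5, 1.4]
opening: 1.0
grasp_force: 0.0
```

>>> arm_command(
  series=[
    {"translation": [0, 0, 0], "spin": -10},
    {"translation": [0, 0, 0], "spin": -10},
    {"translation": [0, 0, 0], "spin": -10},
    {"translation": [0, 0, 0], "spin": -10},
    {"translation": [0, 0, 0], "spin": -10},
  ],
)

```text
t: 26.55
position: [0.5781, -0.2952, 0.198]
tcp_rot: [180.0, -0.3, 149.7]
force: [0.2, 0.6, -0.5]
opening: 1.003
grasp_force: 0.0
```

>>> arm_command(
  series=[
    {"translation": [0, 0, 0], "spin": -10},
    {"translation": [0, 0, 0], "spin": -4.6},
    {"translation": [0, 0, 0], "spin": 0},
  ],
)

```text
t: 26.92
position: [0.5783, -0.2953, 0.1984]
tcp_rot: [179.9, -0.2, 163.9]
force: [0.0, 0.0, 0.9]
opening: 0.996
grasp_force: 0.0
```

```bash
cat >> h.py <<'E'
def hole(c,seed,zt,w=.07):
    "centre of the hole: blob below the top face inside the blank"
    C=cloud(c); k=(abs(C[...,2]-zt)<.0045)&(np.hypot(C[...,0]-seed[0],C[...,1]-seed[1])<w); k=k.astype(np.uint8)
    cs,h=cv2.findContours(k,cv2.RETR_CCOMP,cv2.CHAIN_APPROX_NONE)
    for q,hh in zip(cs,h[0]):
        if hh[3]>=0 and cv2.contourArea(q)>60: (u,v),rad=cv2.minEnclosingCircle(q); print('hole px',round(u),round(v),round(rad,1),pt(c,u,v,zt).round(4))
E
python3 - <<'E'
from h import *
c=snap('wrist','w13'); blank(c,(.58,-.297),.07,.008,.018); hole(c,(.58,-.297),.012); go(.58,-.297,.2,163.6)
E
```

```text
blank [ 0.5465 -0.308 ] [0.056 0.083] long 161.8 n 5263 med [ 0.5471 -0.3069  0.0127]
shift [-1.9 -1.1 -1.3] len 3.0 spin 0.3 | at [ 0.5785 -0.2954  0.1987] yaw 163.9 t 27.0 F [-0.   0.8 -0.2] open 1.0
```

It looks as though this blank has been knocked aside. I'll refit around its new place.

```bash
python3 - <<'E'
from h import *
c=load('w13')
blank(c,(.54,-.31),.075,.008,.018); hole(c,(.54,-.31),.012); go(.54,-.31,.2,161.8)
E
```

```text
blank [ 0.538  -0.3054] [0.056 0.1  ] long 161.0 n 6850 med [ 0.5363 -0.3054  0.0127]
hole px 302 132 8.9 [ 0.5056 -0.2942  0.012 ]
shift [ 32.9 -24.7  -1.3] len 41.0 spin 2.1 | at [ 0.5785 -0.2954  0.1987] yaw 163.9 t 27.0 F [-0.   0.8 -0.2] open 1.0
```

View pics/w13.png

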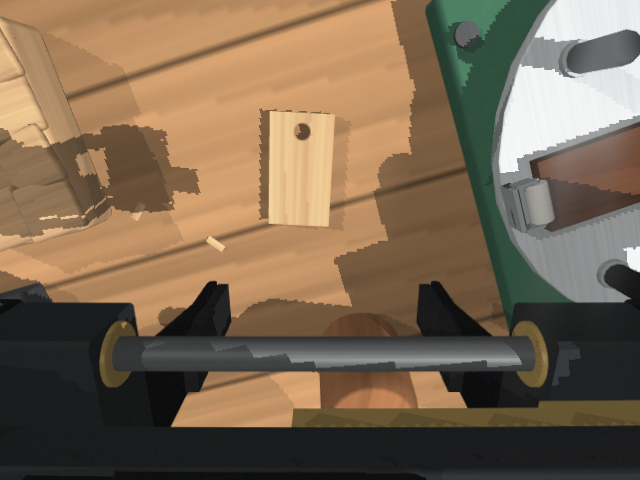

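The lime is at (302,168), with its hole at (302,132) on the camera side, so it was knocked about 4 cm. Grasping it.

>>> arm_command(
  series=[
    {"translation": [36, -20.8, 0], "spin": 2.9},
    {"translation": [0, 0, 60], "spin": 0},
    {"translation": [0, 0, 60], "spin": 0},
    {"translation": [0, 0, 55], "spin": 0},
    {"translation": [0, 0, 19], "spin": 0},
  ],
)

```text
t: 27.6
position: [0.5364, -0.3041, 0.0026]
tcp_rot: [179.8, -0.4, 161.0]
force: [-0.9, -0.3, 0.1]
opening: 0.996
grasp_force: 0.0
```

>>> arm_command(
  series=[
    {"translation": [0, 0, 0], "spin": 0},
    {"translation": [0, 0, 0], "spin": 0},
    {"translation": [0, 0, 0], "spin": 0},
    {"translation": [0, 0, 0], "spin": 0},
    {"translation": [0, 0, 0], "spin": 0},
  ],
  fingers=0.5,
  newtons=12,
)

```text
t: 28.22
position: [0.5398, -0.3067, 0.0082]
tcp_rot: [-179.9, 0.2, 161.1]
force: [-0.6, 0.7, 6.6]
opening: 0.637
grasp_force: 12.0
```

>>> arm_command(
  series=[
    {"translation": [0, 0, -50], "spin": 0},
    {"translation": [0, 0, -50], "spin": 0},
    {"translation": [0, 0, -50], "spin": 0},
    {"translation": [0, 0, -45], "spin": 0},
    {"translation": [0, 0, 0], "spin": 0},
  ],
)

```text
t: 28.85
position: [0.5411, -0.3077, 0.2063]
tcp_rot: [-179.8, 0.5, 161.1]
force: [-0.5, 0.4, -0.3]
opening: 0.638
grasp_force: 12.0
```

```bash
python3 - <<'E'
from h import *
go(*pol(184.4,.080),.2,4.4)
E
```

```text
shift [127.4 277.3   6.3] len 305.0 spin 156.7 | at [ 0.5411 -0.3077  0.2063] yaw 161.1 t 28.9 F [-0.5  0.4 -0.3] open 0.64
```

>>> arm_command(
  series=[
    {"translation": [22.5, 46, 0], "spin": 0},
    {"translation": [22.5, 46, 0], "spin": 0},
    {"translation": [22.5, 46, 0], "spin": 0},
    {"translation": [22.5, 46, 0], "spin": 0},
    {"translation": [22.5, 46, 0], "spin": 0},
  ],
)

```text
t: 29.48
position: [0.5055, -0.0502, 0.2003]
tcp_rot: [180.0, -0.1, 161.1]
force: [0.4, 0.1, -1.1]
opening: 0.639
grasp_force: 12.0
```

>>> arm_command(
  series=[
    {"translation": [22.5, 47, 6], "spin": 0},
    {"translation": [0, 0, 0], "spin": 10},
    {"translation": [0, 0, 0], "spin": 10},
    {"translation": [0, 0, 0], "spin": 10},
    {"translation": [0, 0, 0], "spin": 10},
  ],
)

```text
t: 30.1
position: [0.4997, 0.0001, 0.1943]
tcp_rot: [-179.9, -0.1, 120.8]
force: [-0.4, 0.2, -0.7]
opening: 0.64
grasp_force: 12.0
```

>>> arm_command(
  series=[
    {"translation": [0, 0, 0], "spin": 10},
    {"translation": [0, 0, 0], "spin": 10},
    {"translation": [0, 0, 0], "spin": 10},
    {"translation": [0, 0, 0], "spin": 10},
    {"translation": [0, 0, 0], "spin": 10},
  ],
)

```text
t: 30.72
position: [0.4996, -0.0, 0.1943]
tcp_rot: [-179.8, 0.0, 70.8]
force: [0.4, 0.0, -0.6]
opening: 0.642
grasp_force: 12.0
```

>>> arm_command(
  series=[
    {"translation": [0, 0, 0], "spin": 10},
    {"translation": [0, 0, 0], "spin": 10},
    {"translation": [0, 0, 0], "spin": 10},
    {"translation": [0, 0, 0], "spin": 10},
    {"translation": [0, 0, 0], "spin": 10},
  ],
)

```text
t: 31.35
position: [0.4996, -0.0, 0.1943]
tcp_rot: [-179.9, 0.1, 20.8]
force: [-0.2, 0.5, -0.1]
opening: 0.637
grasp_force: 12.0
```

>>> arm_command(
  series=[
    {"translation": [0, 0, 0], "spin": 10},
    {"translation": [0, 0, 0], "spin": 6.7},
    {"translation": [0, 0, 0], "spin": 0},
    {"translation": [0, 0, 0], "spin": 0},
  ],
)

```text
t: 31.85
position: [0.5003, -0.0002, 0.1949]
tcp_rot: [-180.0, 0.1, 4.5]
force: [-0.1, 1.2, 0.4]
opening: 0.636
grasp_force: 12.0
```

```bash
cat >> h.py <<'E'
def fit(f,out=False):
    "held blank: hole and front pin, tool-axes shift hole->pin. Pins found as saturated rings on the table"
    c=load(f) if isinstance(f,str) else f; C=cloud(c); g=cv2.cvtColor(c['frame'],cv2.COLOR_RGB2HSV)
    s=r.get_state(); zt=np.median(C[245:280,290:360,2]); w=np.radians(s['tcp_rot'][2])
    k=((g[...,1]>110)&(abs(C[...,2]-.067)<.008)&(np.abs(np.hypot(C[...,0]-A[0],C[...,1]-A[1])-.05)<.013)).astype(np.uint8)
    n,l,st,ce=cv2.connectedComponentsWithStats(k)
    for i in range(1,n):
        if st[i,4]>80:
            yy,xx=np.where(l==i); (u,v),rad=cv2.minEnclosingCircle(np.stack([xx,yy],1).astype(np.float32)); q=pt(c,u,v,.066); a=np.degrees(np.arctan2(q[1]-A[1],q[0]-A[0])); print('ring',round(u),round(v),round(rad,1),q.round(4),'r',np.hypot(*(q[:2]-A)).round(4),'ang',a.round(1))
    print('top z',zt); hole(c,s['position'][:2]+.035*np.array([np.cos(w),np.sin(w)]),zt,.05)
E
python3 - <<'E'
from h import *
go(*pol(184.4,.088),.2,4.4); c=snap('wrist','w14'); fit('w14')
E
```

```text
shift [ 1.6  4.7 -5.1] len 7.0 spin 0.1 | at [ 5.003e-01 -2.000e-04  1.949e-01] yaw 4.5 t 31.9 F [-0.1  1.2  0.4] open 0.64
ring 330 31 15.7 [0.64   0.0058 0.066 ] r 0.0502 ang 4.3
ring 260 108 14.4 [0.5864 0.0515 0.066 ] r 0.0497 ang 94.2
ring 400 107 10.6 [ 0.5949 -0.0479  0.066 ] r 0.0502 ang -84.4
ring 329 178 12.8 [ 0.5403 -0.0021  0.066 ] r 0.0499 ang -175.3
top z 0.19936560672671677
hole px 324 224 16.9 [0.54   0.0023 0.1994]
```

>>> arm_command(
  series=[
    {"translation": [0, 4.4, 0], "spin": 0},
    {"translation": [0, 0, 40], "spin": 0},
    {"translation": [0, 0, 40], "spin": 0},
    {"translation": [0, 0, 14], "spin": 0},
    {"translation": [0, 0, 0], "spin": 0},
  ],
)

```text
t: 32.52
position: [0.501, -0.0047, 0.1011]
tcp_rot: [-180.0, 0.1, 4.4]
force: [0.1, -0.1, -0.4]
opening: 0.64
grasp_force: 12.0
```

>>> arm_command(
  series=[
    {"translation": [0, 0, 0], "spin": 0},
    {"translation": [0, 0, 0], "spin": 0},
  ],
)

```text
t: 32.78
position: [0.5022, -0.0049, 0.1028]
tcp_rot: [179.9, -0.2, 4.4]
force: [0.0, -0.1, 0.2]
opening: 0.638
grasp_force: 12.0
```

```bash
python3 - <<'E'
from h import *
go(*pol(184.4,.088),.1,4.4); c=snap('wrist','w15'); fit('w15')
c=load('w6'); print('w6 check'); C=cloud(c); hole(c,(.538,0),.104,.05)
E
```

```text
shift [ 0.  -0.1  2.8] len 3.0 spin 0.0 | at [ 0.5022 -0.0049  0.1028] yaw 4.4 t 32.8 F [ 0.  -0.1  0.2] open 0.64
ring 322 0 19.5 [0.6364 0.0053 0.066 ] r 0.0465 ang 4.1
ring 220 107 21.1 [0.5862 0.0517 0.066 ] r 0.0498 ang 94.4
ring 426 106 15.8 [ 0.5948 -0.0489  0.066 ] r 0.0511 ang -84.6
ring 323 218 14.0 [ 0.5341 -0.0029  0.066 ] r 0.0561 ang -175.0
top z 0.10735506034535167
hole px 324 224 16.8 [ 0.5421 -0.0024  0.1074]
w6 check
hole px 324 228 16.8 [0.539  0.0011 0.104 ]
```

>>> arm_command(
  series=[
    {"translation": [-1.4, -0.3, 0], "spin": 0},
    {"translation": [0, 0, 5], "spin": 0},
    {"translation": [0, 0, 3], "spin": 0},
    {"translation": [0, 0, 3], "spin": 0},
    {"translation": [0, 0, 3], "spin": 0},
  ],
  newtons=5,
)

```text
t: 33.45
position: [0.5006, -0.0046, 0.0877]
tcp_rot: [180.0, -0.1, 4.4]
force: [1.6, 0.2, 7.2]
opening: 0.646
grasp_force: 5.0
```

>>> arm_command(
  series=[
    {"translation": [0, 0, 2], "spin": 0},
    {"translation": [0, 0, 2], "spin": 0},
    {"translation": [0, 0, 1], "spin": 0},
    {"translation": [0, 0, 0], "spin": 0},
    {"translation": [0, 0, 0], "spin": 0},
  ],
)

```text
t: 34.08
position: [0.5009, -0.0048, 0.0831]
tcp_rot: [180.0, -0.1, 4.4]
force: [2.2, 0.7, 5.7]
opening: 0.642
grasp_force: 5.0
```

```bash
python3 - <<'E'
from h import *
go(*pol(184.4,.088),.1,4.4); c=snap('wrist','w16'); C=cloud(c)
for v in range(180,340,20): print(v,C[v,300].round(4),C[v,350].round(4))
E
```

```text
shift [  1.4   0.1 -16.9] len 17.0 spin 0.0 | at [ 0.5009 -0.0048  0.0831] yaw 4.4 t 34.1 F [2.2 0.7 5.7] open 0.64
180 [0.5553 0.0097 0.0658] [ 0.5572 -0.0134  0.0663]
200 [0.5486 0.0086 0.079 ] [ 0.5501 -0.0133  0.0782]
220 [0.5398 0.008  0.0798] [ 0.5416 -0.014   0.0803]
240 [0.5312 0.0074 0.0822] [ 0.5332 -0.0147  0.0829]
260 [0.5231 0.0067 0.0856] [ 0.5245 -0.0154  0.0848]
280 [0.5143 0.0061 0.0874] [ 0.5158 -0.0161  0.0868]
300 [0.5052 0.0055 0.0887] [ 0.5072 -0.0168  0.0892]
320 [0.4963 0.0048 0.0907] [ 0.498  -0.0176  0.0906]
```

Tilted about 13° with the hole end down, so it is on the pin. Release, then line up to press.

>>> arm_command(
  series=[
    {"translation": [0, 0, 0], "spin": 0},
    {"translation": [0, 0, 0], "spin": 0},
    {"translation": [0, 0, 0], "spin": 0},
    {"translation": [0, 0, -4], "spin": 0},
    {"translation": [0, 0, -48], "spin": 0},
  ],
  fingers=0.9,
)

```text
t: 34.75
position: [0.4972, -0.004, 0.1326]
tcp_rot: [-179.9, 0.5, 4.4]
force: [0.6, 0.4, -1.2]
opening: 0.894
grasp_force: 0.0
```

>>> arm_command(
  series=[
    {"translation": [-14, 0, 0], "spin": 0},
    {"translation": [-14, 0, 0], "spin": 0},
    {"translation": [0, 0, 0], "spin": 0},
    {"translation": [0, 0, 0], "spin": 0},
    {"translation": [0, 0, 0], "spin": 0},
  ],
  fingers=0,
)

```text
t: 35.38
position: [0.4722, -0.0067, 0.1341]
tcp_rot: [-180.0, 0.0, 4.4]
force: [-0.0, -0.8, 0.7]
opening: 0.42
grasp_force: 0.0
```

>>> arm_command(
  series=[
    {"translation": [0, 0, 0], "spin": 0},
    {"translation": [0, 0, 0], "spin": 0},
    {"translation": [0, 0, 0], "spin": 0},
    {"translation": [0, 0, 0], "spin": 0},
    {"translation": [0, 0, 0], "spin": 0},
  ],
)

```text
t: 36.0
position: [0.4719, -0.0066, 0.1346]
tcp_rot: [180.0, -0.0, 4.4]
force: [-0.7, -0.8, 0.1]
opening: 0.003
grasp_force: 0.0
```

```bash
python3 - <<'E'
from h import *
go(*pol(184.4,.118),.1,4.4)
c=snap('wrist','w17'); C=cloud(c)
for v in range(120,320,20): print(v,C[v,300].round(4),C[v,350].round(4))
E
```

```text
shift [ 0.4  0.5 34.6] len 35.0 spin 0.0 | at [ 0.4719 -0.0066  0.1346] yaw 4.4 t 36.0 F [-0.7 -0.8  0.1] open 0.0
120 [0.5527 0.0118 0.0763] [ 0.5548 -0.0153  0.078 ]
140 [0.5424 0.0109 0.0818] [ 0.5444 -0.0162  0.0806]
160 [0.5318 0.0102 0.0832] [ 0.5339 -0.017   0.0829]
180 [0.5212 0.0094 0.0847] [ 0.5233 -0.018   0.0845]
200 [0.5108 0.0086 0.0885] [ 0.513  -0.0187  0.0886]
220 [0.4997 0.0079 0.0893] [ 0.5022 -0.0196  0.0906]
240 [0.4891 0.0071 0.0924] [ 0.4912 -0.0206  0.0924]
260 [0.4783 0.0063 0.095 ] [ 0.4803 -0.0215  0.0948]
280 [0.4677 0.0055 0.0984] [ 0.4698 -0.0223  0.0984]
300 [0.4516 0.005  0.0906] [ 0.4508 -0.0251  0.0843]
```

Same profile as the walnut had. Press, more gently this time.

>>> arm_command(
  series=[
    {"translation": [0, 0, 30], "spin": 0},
    {"translation": [0, 0, 8], "spin": 0},
    {"translation": [0, 0, 6], "spin": 0},
    {"translation": [0, 0, 5], "spin": 0},
    {"translation": [0, 0, 5], "spin": 0},
  ],
)

```text
t: 36.67
position: [0.4705, -0.0065, 0.0806]
tcp_rot: [-180.0, 0.2, 4.4]
force: [-3.1, -0.8, 4.8]
opening: 0.007
grasp_force: 2.6
```

>>> arm_command(
  series=[
    {"translation": [0, 0, 4], "spin": 0},
    {"translation": [0, 0, 1.5], "spin": 0},
    {"translation": [0, 0, 0], "spin": 0},
    {"translation": [0, 0, 0], "spin": 0},
  ],
)

```text
t: 37.17
position: [0.4711, -0.0065, 0.0772]
tcp_rot: [180.0, 0.0, 4.4]
force: [-5.9, -0.2, 24.7]
opening: 0.005
grasp_force: 12.2
```

>>> arm_command(
  series=[
    {"translation": [0, 0, -30], "spin": 0},
    {"translation": [0, 0, -40], "spin": 0},
    {"translation": [0, 0, -35], "spin": 0},
    {"translation": [0, 0, 0], "spin": 0},
    {"translation": [0, 0, 0], "spin": 0},
  ],
  fingers=1,
)

```text
t: 37.8
position: [0.4713, -0.0064, 0.1794]
tcp_rot: [-180.0, 0.1, 4.4]
force: [0.6, -0.2, 0.4]
opening: 0.489
grasp_force: 0.0
```

```bash
python3 - <<'E'
from h import *
c=snap('wrist','w18'); C=cloud(c)
for v in range(140,300,20): print(v,C[v,300].round(4),C[v,350].round(4))
hole(c,(.53,0),.078,.07)
go(*pol(139.4,.122),.18,-40.6)
E
```

```text
140 [0.5389 0.0138 0.0775] [ 0.5415 -0.0194  0.077 ]
160 [0.5259 0.0129 0.0782] [ 0.5285 -0.0206  0.0778]
180 [0.5125 0.0121 0.0781] [ 0.515  -0.022   0.0773]
200 [0.4985 0.0113 0.0775] [ 0.5014 -0.0232  0.0786]
220 [0.484  0.0105 0.0767] [ 0.487  -0.0247  0.078 ]
240 [0.4693 0.0096 0.0771] [ 0.4724 -0.0261  0.0783]
260 [0.4494 0.0091 0.0649] [ 0.4526 -0.0289  0.0656]
280 [0.4427 0.0074 0.0874] [ 0.4085 -0.0375  0.0006]
hole px 325 137 11.5 [ 0.5425 -0.0027  0.078 ]
shift [ 33.1 -85.4  -1. ] len 92.0 spin 45.0 | at [ 0.4709 -0.0063  0.179 ] yaw 4.4 t 37.9 F [-0.3  0.2 -0.8] open 0.54
```

Seated flat. Second quarter turn, done the same way.

>>> arm_command(
  series=[
    {"translation": [16.5, -42.7, 0], "spin": 0},
    {"translation": [16.5, -42.7, 0], "spin": 0},
    {"translation": [0, 0, 0], "spin": 10},
    {"translation": [0, 0, 0], "spin": 10},
    {"translation": [0, 0, 0], "spin": 10},
  ],
)

```text
t: 38.48
position: [0.4971, 0.0814, 0.1782]
tcp_rot: [179.9, 0.2, -25.9]
force: [0.3, -0.3, 0.3]
opening: 0.99
grasp_force: 0.0
```

>>> arm_command(
  series=[
    {"translation": [0, 0, 0], "spin": 10},
    {"translation": [0, 0, 0], "spin": 5},
    {"translation": [0, 0, 0], "spin": 0},
  ],
)

```text
t: 38.85
position: [0.4973, 0.0811, 0.1785]
tcp_rot: [179.9, 0.2, -40.5]
force: [0.3, -0.1, -0.4]
opening: 0.999
grasp_force: 0.0
```

```bash
cat >> h.py <<'E'
def pegs(f):
    c=snap('wrist',f); C=cloud(c); k=((C[...,2]>.108)&(C[...,2]<.119)).astype(np.uint8)
    n,l,st,ce=cv2.connectedComponentsWithStats(k)
    for i in range(1,n):
        if st[i,4]>60: p=C[l==i].mean(0); print('peg',p.round(4),np.degrees(np.arctan2(p[1]-A[1],p[0]-A[0])).round(1))
E
python3 - <<'E'
from h import *
go(*pol(139.4,.122),.085,-40.6); pegs('w19')
E
```

```text
shift [-0.1 -0.3 93.5] len 94.0 spin 0.1 | at [0.4973 0.0811 0.1785] yaw -40.5 t 38.9 F [ 0.3 -0.1 -0.4] open 1.0
peg [0.6679 0.0932 0.1146] 49.5
peg [ 0.5116 -0.0889  0.1146] -130.8
peg [0.4985 0.0801 0.1148] 139.5
```

>>> arm_command(
  series=[
    {"translation": [0, 0, 40], "spin": 0},
    {"translation": [0, 0, 40], "spin": 0},
    {"translation": [0, 0, 13], "spin": 0},
  ],
)

```text
t: 39.28
position: [0.4963, 0.0811, 0.0847]
tcp_rot: [179.8, 0.2, -40.5]
force: [0.4, -0.5, -0.6]
opening: 1.0
grasp_force: 0.0
```

>>> arm_command(
  series=[
    {"translation": [0, 0, 0], "spin": 0},
    {"translation": [0, 0, 0], "spin": 0},
    {"translation": [0, 0, 0], "spin": 0},
    {"translation": [0, 0, 0], "spin": 0},
    {"translation": [0, 0, 0], "spin": 0},
  ],
  fingers=0.1,
  newtons=10,
)

```text
t: 39.9
position: [0.4985, 0.0811, 0.0875]
tcp_rot: [-180.0, -0.0, -40.6]
force: [0.3, -0.1, 0.0]
opening: 0.515
grasp_force: 0.0
```

>>> arm_command(
  series=[
    {"translation": [0, 0, 0], "spin": 0},
    {"translation": [0, 0, 0], "spin": 0},
    {"translation": [0, 0, 0], "spin": 0},
    {"translation": [0, 0, 0], "spin": 0},
  ],
)

```text
t: 40.4
position: [0.4977, 0.0806, 0.087]
tcp_rot: [179.9, 0.0, -40.6]
force: [-1.3, -2.7, 0.9]
opening: 0.227
grasp_force: 10.0
```

>>> arm_command(
  series=[
    {"translation": [0.5, 10.6, 0], "spin": -5},
    {"translation": [0.5, 10.6, 0], "spin": -5},
    {"translation": [0.5, 10.6, 0], "spin": -5},
    {"translation": [0.5, 10.6, 0], "spin": -5},
    {"translation": [0.5, 10.6, 0], "spin": -5},
  ],
)

```text
t: 41.02
position: [0.4733, 0.035, 0.087]
tcp_rot: [-179.9, 0.0, -15.5]
force: [0.3, 2.3, -0.5]
opening: 0.231
grasp_force: 10.0
```

>>> arm_command(
  series=[
    {"translation": [0.5, 10.6, 0], "spin": -5},
    {"translation": [0.5, 10.6, 0], "spin": -5},
    {"translation": [0.5, 10.6, 0], "spin": -5},
    {"translation": [0.5, 10.6, 0], "spin": -5},
    {"translation": [0.5, 10.6, 0], "spin": -5},
  ],
)

```text
t: 41.65
position: [0.4703, -0.0176, 0.087]
tcp_rot: [-179.9, 0.0, 9.6]
force: [-0.8, 1.7, 0.7]
opening: 0.225
grasp_force: 10.0
```

>>> arm_command(
  series=[
    {"translation": [0.5, 10.6, 0], "spin": -5},
    {"translation": [0.5, 10.6, 0], "spin": -5},
    {"translation": [0.5, 10.6, 0], "spin": -5},
    {"translation": [0.5, 10.6, 0], "spin": -5},
    {"translation": [0.5, 10.6, 0], "spin": -5},
  ],
)

```text
t: 42.28
position: [0.49, -0.0662, 0.087]
tcp_rot: [-179.9, 0.0, 34.6]
force: [-1.3, 3.0, 2.5]
opening: 0.228
grasp_force: 10.0
```

>>> arm_command(
  series=[
    {"translation": [0.5, 10.6, 0], "spin": -5},
    {"translation": [0.5, 10.6, 0], "spin": -5},
    {"translation": [0.5, 10.6, 0], "spin": -5},
    {"translation": [0, 0, 0], "spin": 0},
    {"translation": [0, 0, 0], "spin": 0},
  ],
)

```text
t: 42.9
position: [0.5108, -0.0894, 0.0869]
tcp_rot: [-179.9, 0.0, 49.3]
force: [-2.2, 1.7, 2.7]
opening: 0.224
grasp_force: 10.0
```

>>> arm_command(
  series=[
    {"translation": [0, 0, 0], "spin": 0},
    {"translation": [0, 0, 0], "spin": 0},
    {"translation": [0, 0, 0], "spin": 0},
    {"translation": [0, 0, 0], "spin": 0},
    {"translation": [0, 0, 0], "spin": 0},
  ],
  fingers=1,
)

```text
t: 43.52
position: [0.5122, -0.0905, 0.0871]
tcp_rot: [180.0, -0.0, 49.4]
force: [-0.2, 0.4, 0.3]
opening: 0.707
grasp_force: 0.0
```

>>> arm_command(
  series=[
    {"translation": [0, 0, -40], "spin": 0},
    {"translation": [0, 0, -40], "spin": 0},
    {"translation": [0, 0, -40], "spin": 0},
    {"translation": [0, 0, 0], "spin": 0},
  ],
)

```text
t: 44.02
position: [0.5142, -0.0912, 0.2102]
tcp_rot: [179.6, -0.1, 49.4]
force: [0.1, -0.4, -0.5]
opening: 0.998
grasp_force: 0.0
```

```bash
python3 - <<'E'
from h import *
pegs('w20'); c=snap('top','top3'); blank(c,(.579,.359),.065,.006,.03)
go(.579,.359,.2,172)
E
```

```text
peg [0.4985 0.0795 0.1145] 139.7
peg [ 0.681  -0.0769  0.1147] -40.9
peg [ 0.5116 -0.0901  0.1149] -130.4
blank [0.5784 0.363 ] [0.118 0.114] long 82.3 n 422 med [0.5812 0.3585 0.0112]
shift [ 384.9 -241.2    7. ] len 454.0 spin -122.6 | at [ 0.5117 -0.0903  0.207 ] yaw 49.4 t 44.1 F [ 0.6 -0.  -0.6] open 1.0
```

```bash
python3 - <<'E'
from h import *
go(.42,.0,.205,172)
import math
# second leg in tool axes at yaw 172
w=math.radians(172); d=(.579-.42,.359); print((math.cos(w)*d[0]+math.sin(w)*d[1])*1000,(math.sin(w)*d[0]-math.cos(w)*d[1])*1000)
E
```

```text
shift [   8.9 -128.4    2. ] len 129.0 spin -122.6 | at [ 0.5117 -0.0903  0.207 ] yaw 49.4 t 44.1 F [ 0.6 -0.  -0.6] open 1.0
-107.48947968524622 377.6347597308741
```

>>> arm_command(
  series=[
    {"translation": [3, -43, 0], "spin": 0},
    {"translation": [3, -43, 0], "spin": 0},
    {"translation": [3, -42.5, 2], "spin": 0},
    {"translation": [0, 0, 0], "spin": -10.2},
    {"translation": [0, 0, 0], "spin": -10.2},
  ],
)

```text
t: 44.75
position: [0.4186, 0.0009, 0.2036]
tcp_rot: [-179.8, 0.0, 70.2]
force: [-0.6, 0.3, 0.4]
opening: 0.998
grasp_force: 0.0
```

>>> arm_command(
  series=[
    {"translation": [0, 0, 0], "spin": -10.2},
    {"translation": [0, 0, 0], "spin": -10.2},
    {"translation": [0, 0, 0], "spin": -10.2},
    {"translation": [0, 0, 0], "spin": -10.2},
    {"translation": [0, 0, 0], "spin": -10.2},
  ],
)

```text
t: 45.38
position: [0.419, 0.0004, 0.2034]
tcp_rot: [-179.8, -0.2, 121.1]
force: [-0.5, 0.0, -0.4]
opening: 0.999
grasp_force: 0.0
```

>>> arm_command(
  series=[
    {"translation": [0, 0, 0], "spin": -10.2},
    {"translation": [0, 0, 0], "spin": -10.2},
    {"translation": [0, 0, 0], "spin": -10.2},
    {"translation": [0, 0, 0], "spin": -10.2},
    {"translation": [0, 0, 0], "spin": -10.2},
  ],
)

```text
t: 46.0
position: [0.419, 0.0004, 0.2034]
tcp_rot: [180.0, -0.2, 172.1]
force: [0.5, 0.3, 0.8]
opening: 1.002
grasp_force: 0.0
```

>>> arm_command(
  series=[
    {"translation": [-13.4, 47.2, 0], "spin": 0},
    {"translation": [-13.4, 47.2, 0], "spin": 0},
    {"translation": [-13.4, 47.2, 0], "spin": 0},
    {"translation": [-13.4, 47.2, 0], "spin": 0},
  ],
)

```text
t: 46.5
position: [0.4995, 0.1805, 0.203]
tcp_rot: [-179.9, -0.2, 171.8]
force: [0.4, -0.4, -0.1]
opening: 1.004
grasp_force: 0.0
```

>>> arm_command(
  series=[
    {"translation": [-13.4, 47.2, 0], "spin": 0},
    {"translation": [-13.4, 47.2, 0], "spin": 0},
    {"translation": [-13.4, 47.2, 0], "spin": 0},
    {"translation": [-13.4, 47.2, 5], "spin": 0},
    {"translation": [0, 0, 0], "spin": 0},
  ],
)

```text
t: 47.12
position: [0.5797, 0.361, 0.1965]
tcp_rot: [-179.9, -0.2, 172.0]
force: [-0.8, -0.9, -0.8]
opening: 1.0
grasp_force: 0.0
```

```bash
python3 - <<'E'
from h import *
c=snap('wrist','w21'); blank(c,(.582,.358),.072,.008,.018); hole(c,(.58,.358),.012); go(.579,.359,.2,172)
E
```

```text
blank [0.5828 0.3592] [0.056 0.1  ] long 171.9 n 6266 med [0.5806 0.359  0.0127]
hole px 323 176 8.6 [0.5485 0.3641 0.012 ]
shift [-0.1 -0.  -3.2] len 3.0 spin -0.1 | at [0.5789 0.3591 0.1968] yaw 171.9 t 47.2 F [-0.4 -0.4  0.4] open 1.0
```

>>> arm_command(
  series=[
    {"translation": [-3.8, 0.5, 60], "spin": 0},
    {"translation": [0, 0, 60], "spin": 0},
    {"translation": [0, 0, 55], "spin": 0},
    {"translation": [0, 0, 17], "spin": 0},
  ],
)

```text
t: 47.68
position: [0.5799, 0.3554, 0.0034]
tcp_rot: [-179.7, -0.5, 171.7]
force: [-0.0, 0.0, 0.2]
opening: 1.005
grasp_force: 0.0
```

>>> arm_command(
  series=[
    {"translation": [0, 0, 0], "spin": 0},
    {"translation": [0, 0, 0], "spin": 0},
    {"translation": [0, 0, 0], "spin": 0},
    {"translation": [0, 0, 0], "spin": 0},
    {"translation": [0, 0, 0], "spin": 0},
  ],
  fingers=0.5,
  newtons=12,
)

```text
t: 48.3
position: [0.585, 0.359, 0.0099]
tcp_rot: [179.9, 0.1, 171.8]
force: [-0.9, -0.1, 6.6]
opening: 0.638
grasp_force: 12.0
```

>>> arm_command(
  series=[
    {"translation": [0, 0, -50], "spin": 0},
    {"translation": [0, 0, -50], "spin": 0},
    {"translation": [0, 0, -50], "spin": 0},
    {"translation": [0, 0, -45], "spin": 0},
    {"translation": [0, 0, 0], "spin": 0},
  ],
)

```text
t: 48.92
position: [0.5866, 0.3597, 0.2083]
tcp_rot: [179.7, 0.5, 171.8]
force: [-0.5, 0.1, -1.1]
opening: 0.634
grasp_force: 12.0
```

```bash
python3 - <<'E'
from h import *
go(.42,.0,.2,4.4)
E
```

```text
shift [ 113.7 -379.8    8.3] len 397.0 spin 167.4 | at [0.5866 0.3597 0.2083] yaw 171.8 t 48.9 F [-0.5  0.1 -1.1] open 0.63
```

>>> arm_command(
  series=[
    {"translation": [14.2, -47.5, 0], "spin": 0},
    {"translation": [14.2, -47.5, 0], "spin": 0},
    {"translation": [14.2, -47.5, 0], "spin": 0},
    {"translation": [14.2, -47.5, 0], "spin": 0},
    {"translation": [14.2, -47.5, 0], "spin": 0},
  ],
)

```text
t: 49.55
position: [0.478, 0.1322, 0.2018]
tcp_rot: [-180.0, -0.1, 171.8]
force: [-1.1, 0.3, -0.5]
opening: 0.636
grasp_force: 12.0
```

>>> arm_command(
  series=[
    {"translation": [14.2, -47.5, 0], "spin": 0},
    {"translation": [14.2, -47.5, 0], "spin": 0},
    {"translation": [14.2, -47.5, 8], "spin": 0},
    {"translation": [0, 0, 0], "spin": 10.5},
    {"translation": [0, 0, 0], "spin": 10.5},
  ],
)

```text
t: 50.18
position: [0.416, -0.002, 0.194]
tcp_rot: [-180.0, -0.2, 150.3]
force: [0.2, 0.5, 0.1]
opening: 0.639
grasp_force: 12.0
```

>>> arm_command(
  series=[
    {"translation": [0, 0, 0], "spin": 10.5},
    {"translation": [0, 0, 0], "spin": 10.5},
    {"translation": [0, 0, 0], "spin": 10.5},
    {"translation": [0, 0, 0], "spin": 10.5},
    {"translation": [0, 0, 0], "spin": 10.5},
  ],
)

```text
t: 50.8
position: [0.4163, -0.0011, 0.194]
tcp_rot: [-179.8, -0.1, 98.0]
force: [-1.4, 0.4, -0.4]
opening: 0.64
grasp_force: 12.0
```

>>> arm_command(
  series=[
    {"translation": [0, 0, 0], "spin": 10.5},
    {"translation": [0, 0, 0], "spin": 10.5},
    {"translation": [0, 0, 0], "spin": 10.5},
    {"translation": [0, 0, 0], "spin": 10.5},
    {"translation": [0, 0, 0], "spin": 10.5},
  ],
)

```text
t: 51.42
position: [0.4162, -0.0011, 0.194]
tcp_rot: [-179.8, 0.1, 45.5]
force: [-0.3, -0.2, 0.4]
opening: 0.639
grasp_force: 12.0
```

>>> arm_command(
  series=[
    {"translation": [0, 0, 0], "spin": 10.5},
    {"translation": [0, 0, 0], "spin": 10.5},
    {"translation": [0, 0, 0], "spin": 10.5},
    {"translation": [0, 0, 0], "spin": 9.9},
    {"translation": [0, 0, 0], "spin": 0},
  ],
)

```text
t: 52.05
position: [0.4165, -0.0012, 0.1942]
tcp_rot: [-180.0, 0.1, 4.5]
force: [0.9, -0.0, -0.9]
opening: 0.644
grasp_force: 12.0
```

>>> arm_command(
  series=[
    {"translation": [40, 5.5, 0], "spin": 0},
    {"translation": [40, 5.5, 0], "spin": 0},
    {"translation": [0, 0, 0], "spin": 0},
    {"translation": [0, 0, 0], "spin": 0},
  ],
)

```text
t: 52.55
position: [0.4964, -0.0058, 0.1941]
tcp_rot: [-179.9, 0.2, 4.5]
force: [-0.7, -0.5, -0.2]
opening: 0.641
grasp_force: 12.0
```

```bash
python3 - <<'E'
from h import *
go(*pol(184.4,.089),.2,4.4); c=snap('wrist','w22'); fit('w22')
E
```

```text
shift [ 4.9 -0.6 -5.9] len 8.0 spin 0.1 | at [ 0.4964 -0.0058  0.1941] yaw 4.5 t 52.5 F [-0.7 -0.5 -0.2] open 0.64
ring 322 23 11.7 [0.6398 0.0059 0.066 ] r 0.05 ang 4.5
ring 252 101 14.6 [0.5862 0.0516 0.066 ] r 0.0498 ang 94.4
ring 322 172 13.1 [ 0.5403 -0.002   0.066 ] r 0.0499 ang -175.4
top z 0.19686032214900123
hole px 324 223 16.8 [ 0.5363 -0.0034  0.1969]
```

>>> arm_command(
  series=[
    {"translation": [2.5, -1, 0], "spin": 0},
    {"translation": [0, 0, 40], "spin": 0},
    {"translation": [0, 0, 40], "spin": 0},
    {"translation": [0, 0, 10], "spin": 0},
    {"translation": [0, 0, 0], "spin": 0},
  ],
)

```text
t: 53.22
position: [0.5003, -0.005, 0.1051]
tcp_rot: [-180.0, 0.0, 4.4]
force: [0.7, 1.1, -0.3]
opening: 0.636
grasp_force: 12.0
```

>>> arm_command(
  series=[
    {"translation": [0, 0, 0], "spin": 0},
    {"translation": [0, 0, 0], "spin": 0},
  ],
)

```text
t: 53.48
position: [0.5014, -0.0053, 0.1063]
tcp_rot: [179.9, -0.2, 4.4]
force: [0.4, 0.6, -0.5]
opening: 0.637
grasp_force: 12.0
```

```bash
python3 - <<'E'
from h import *
go(*pol(184.4,.089),.1,4.4); c=snap('wrist','w23'); fit('w23')
E
```

```text
shift [-0.1 -0.5  6.3] len 6.0 spin 0.0 | at [ 0.5014 -0.0053  0.1063] yaw 4.4 t 53.5 F [ 0.4  0.6 -0.5] open 0.64
ring 320 0 12.5 [0.6366 0.0059 0.066 ] r 0.0468 ang 4.8
ring 221 106 20.8 [0.5863 0.0516 0.066 ] r 0.0497 ang 94.3
ring 420 104 14.6 [ 0.5946 -0.0472  0.066 ] r 0.0495 ang -84.7
ring 323 216 13.0 [ 0.5338 -0.0032  0.066 ] r 0.0564 ang -174.7
top z 0.10914344721547929
hole px 323 223 16.7 [ 0.5413 -0.0028  0.1091]
```

>>> arm_command(
  series=[
    {"translation": [-0.6, -0.7, 0], "spin": 0},
    {"translation": [0, 0, 6], "spin": 0},
    {"translation": [0, 0, 4], "spin": 0},
    {"translation": [0, 0, 3], "spin": 0},
    {"translation": [0, 0, 3], "spin": 0},
  ],
  newtons=5,
)

```text
t: 54.15
position: [0.5008, -0.0046, 0.0892]
tcp_rot: [180.0, -0.1, 4.4]
force: [2.6, 0.3, 2.3]
opening: 0.643
grasp_force: 5.0
```

>>> arm_command(
  series=[
    {"translation": [0, 0, 2], "spin": 0},
    {"translation": [0, 0, 2], "spin": 0},
    {"translation": [0, 0, 1], "spin": 0},
    {"translation": [0, 0, 0], "spin": 0},
    {"translation": [0, 0, 0], "spin": 0},
  ],
)

```text
t: 54.78
position: [0.5009, -0.0047, 0.0847]
tcp_rot: [180.0, -0.1, 4.4]
force: [2.9, 0.1, 6.2]
opening: 0.642
grasp_force: 5.0
```

```bash
python3 - <<'E'
from h import *
go(*pol(184.4,.118),.1,4.4); c=snap('wrist','w24'); C=cloud(c)
for v in range(180,340,20): print(v,C[v,300].round(4),C[v,350].round(4))
E
```

```text
shift [-28.6   0.1 -15.3] len 32.0 spin 0.0 | at [ 0.5009 -0.0047  0.0847] yaw 4.4 t 54.8 F [2.9 0.1 6.2] open 0.64
180 [0.5549 0.0099 0.0649] [ 0.5568 -0.0136  0.0654]
200 [0.5481 0.0087 0.0781] [ 0.55   -0.0133  0.0793]
220 [0.5395 0.0081 0.0805] [ 0.5409 -0.0142  0.0791]
240 [0.5313 0.0074 0.084 ] [ 0.5325 -0.0148  0.0824]
260 [0.5221 0.0068 0.0846] [ 0.5237 -0.0156  0.0843]
280 [0.5135 0.0061 0.0872] [ 0.5152 -0.0162  0.0871]
300 [0.5047 0.0055 0.0891] [ 0.506  -0.017   0.0883]
320 [0.4954 0.0049 0.0906] [ 0.497  -0.0178  0.0904]
```

On the pin again. Release and line up to press.

>>> arm_command(
  series=[
    {"translation": [0, 0, 0], "spin": 0},
    {"translation": [0, 0, 0], "spin": 0},
    {"translation": [0, 0, 0], "spin": 0},
    {"translation": [0, 0, -4], "spin": 0},
    {"translation": [0, 0, -46], "spin": 0},
  ],
  fingers=0.9,
)

```text
t: 55.45
position: [0.4974, -0.004, 0.1322]
tcp_rot: [-179.9, 0.4, 4.4]
force: [2.1, -0.5, 1.1]
opening: 0.899
grasp_force: 0.0
```

>>> arm_command(
  series=[
    {"translation": [-14, 0, 0], "spin": 0},
    {"translation": [-14, 0, 0], "spin": 0},
    {"translation": [0, 0, 0], "spin": 0},
    {"translation": [0, 0, 0], "spin": 0},
    {"translation": [0, 0, 0], "spin": 0},
  ],
  fingers=0,
)

```text
t: 56.08
position: [0.4723, -0.0067, 0.1337]
tcp_rot: [-180.0, 0.0, 4.4]
force: [0.7, 0.5, 0.2]
opening: 0.417
grasp_force: 0.0
```

>>> arm_command(
  series=[
    {"translation": [0, 0, 0], "spin": 0},
    {"translation": [0, 0, 0], "spin": 0},
    {"translation": [0, 0, 0], "spin": 0},
    {"translation": [0, 0, 0], "spin": 0},
    {"translation": [0, 0, 0], "spin": 0},
  ],
)

```text
t: 56.7
position: [0.4719, -0.0066, 0.1341]
tcp_rot: [180.0, -0.0, 4.4]
force: [-0.5, -0.2, -0.8]
opening: 0.007
grasp_force: 0.0
```

```bash
python3 - <<'E'
from h import *
go(*pol(184.4,.118),.1,4.4)
c=snap('wrist','w25'); C=cloud(c)
for v in range(120,300,40): print(v,C[v,300].round(4),C[v,350].round(4))
E
```

```text
shift [ 0.4  0.5 34.1] len 34.0 spin 0.0 | at [ 0.4719 -0.0066  0.1341] yaw 4.4 t 56.7 F [-0.5 -0.2 -0.8] open 0.01
120 [0.5527 0.0118 0.0766] [ 0.5548 -0.0153  0.0781]
160 [0.5319 0.0102 0.083 ] [ 0.534  -0.017   0.0824]
200 [0.5106 0.0087 0.0869] [ 0.5128 -0.0188  0.0871]
240 [0.4895 0.0071 0.0931] [ 0.4918 -0.0204  0.0934]
280 [0.4676 0.0055 0.0976] [ 0.4698 -0.0223  0.0976]
```

>>> arm_command(
  series=[
    {"translation": [0, 0, 30], "spin": 0},
    {"translation": [0, 0, 8], "spin": 0},
    {"translation": [0, 0, 6], "spin": 0},
    {"translation": [0, 0, 5], "spin": 0},
    {"translation": [0, 0, 5], "spin": 0},
  ],
)

```text
t: 57.38
position: [0.4707, -0.0065, 0.0801]
tcp_rot: [-180.0, 0.1, 4.4]
force: [-1.8, -1.9, 3.7]
opening: 0.002
grasp_force: 1.9
```

>>> arm_command(
  series=[
    {"translation": [0, 0, 4], "spin": 0},
    {"translation": [0, 0, 1], "spin": 0},
    {"translation": [0, 0, 0], "spin": 0},
    {"translation": [0, 0, 0], "spin": 0},
  ],
)

```text
t: 57.88
position: [0.4711, -0.0064, 0.0772]
tcp_rot: [180.0, 0.0, 4.4]
force: [-6.1, -0.0, 24.6]
opening: 0.006
grasp_force: 12.4
```

>>> arm_command(
  series=[
    {"translation": [0, 0, -30], "spin": 0},
    {"translation": [0, 0, -50], "spin": 0},
    {"translation": [-20, 0, -50], "spin": 0},
    {"translation": [-20, 0, 0], "spin": 0},
    {"translation": [0, 0, 0], "spin": 0},
  ],
)

```text
t: 58.5
position: [0.4306, -0.0093, 0.2053]
tcp_rot: [-180.0, 0.0, 4.4]
force: [-0.7, -0.2, 0.2]
opening: 0.007
grasp_force: 0.0
```

```bash
python3 - <<'E'
from h import *
go(*pol(184.4,.118),.1,4.4); pegs('w26'); c=snap('wrist','w27'); C=cloud(c)
for ang in(184.4,94.4,274.4,4.4):
    o=[]
    for rad in(.045,.065,.084,.105,.118):
        p=pol(ang,rad)+.012*np.array([-np.sin(np.radians(ang)),np.cos(np.radians(ang))])
        d=np.hypot(C[...,0]-p[0],C[...,1]-p[1])<.003; o.append(np.median(C[d][:,2]).round(4) if d.any() else None)
    print(ang,o)
t=snap('top','top4')
a=c['frame'][0:330]; b=cv2.resize(t['frame'][120:320,160:430],None,fx=2,fy=2,interpolation=cv2.INTER_CUBIC)[:, :540]
cv2.imwrite('pics/fin.png',cv2.resize(np.hstack([cv2.resize(a,(800,400)),cv2.resize(b,(540,400))]),(800,240))[:,:,::-1]); cv2.imwrite('pics/fintop.png',b[:,:,::-1])
E
```

```text
shift [ 41.8   1.  105.3] len 113.0 spin -0.0 | at [ 0.4306 -0.0093  0.2053] yaw 4.4 t 58.5 F [-0.7 -0.2  0.2] open 0.01
peg [0.4978 0.0798 0.1148] 139.8
peg [ 0.511  -0.0894  0.1148] -130.8
184.4 [np.float64(0.0775), np.float64(0.0775), np.float64(0.0778), np.float64(0.0776), np.float64(0.2912)]
94.4 [np.float64(0.0656), np.float64(0.0656), np.float64(0.0658), np.float64(0.0653), np.float64(0.0656)]
274.4 [None, None, None, None, None]
4.4 [None, None, None, None, None]
```

View pics/w27.png

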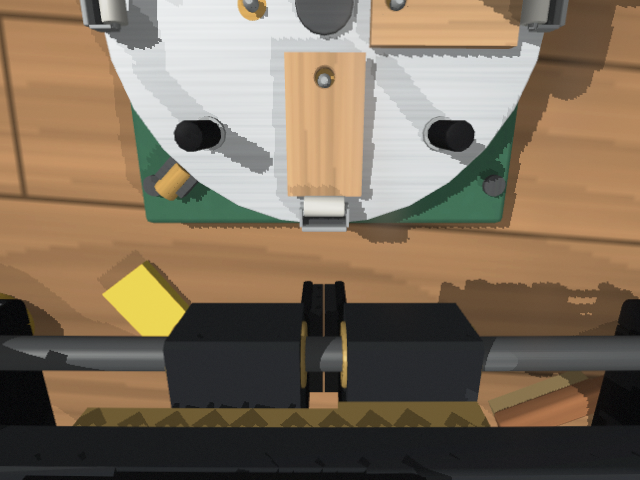

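View pics/fintop.png

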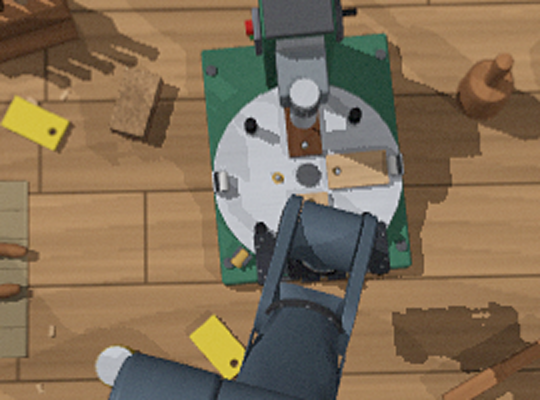

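The front lime lies flat under its roller (324,125 in the wrist view). In the top view the right lime is at (357,170) and the walnut is under the cutter at (304,135). Nothing else has moved, so I'm handing it in.

```bash
python3 -c "
from station import r
print(r.job_done())"
```

```text
the job is handed in; nothing more can be done
None
```

The job is handed in: the walnut and both pale blanks lie flat on their pins, and the table is clicked into a detent with the walnut under the cutter. One limewood blank had been knocked aside, so I found it again, and the first press, on the walnut, reached about 74 N at the fingertips.

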